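Test a tray-catch spring on the lever tester and sort it

ROBOT

A 6-joint arm with a two-finger parallel gripper is mounted at the origin on the work surface. World frame = base frame: x ahead of the robot, y to its left, z up, the work surface at z = 0. Lengths are in mm, angles in rad, forces in N, time in s.
With the tool pointing down it reaches from about 325 to 925 mm from the base axis. Payload 3.1 kg.
Tool frame: the origin (TCP) lies midway between the tips of the shut fingers; the grasp point (between the pads) lies 19 mm behind it; x points along the fingers, z is the direction in which the jaws open and shut, and the axes are right-handed (so a half turn about x gives the same grasp; the last joint's range is limited). The gripper opens to 85 mm and grips with 20 to 120 N. Pads are 22 mm wide; open, the fingers measure 114 mm over their backs; the gripper's body (76 mm by 85 mm) begins 54 mm behind the grasp point. The pads swing forward as they close: fully open they stand 13 mm farther back than shut.
Start: joints at [-1.249, 0.217, 1.613, -0, 1.311, -0.112], TCP at [262.723, -567.112, 199.7] pointing down, gripper open.
Joint ranges: [-2.75, 2.75], [-0.78, 2.1], [0.31, 2.55], [-1.13, 4.27], [0.13, 2.63], [-2.58, 2.58]. Speed limits (rad/s): [2.79, 2.79, 3.14, 3.14, 3.14, 3.14].

INTERFACE

Orientations are given as a rotation vector (axis times angle).
In Python, from bench import robot, read_camera gives the robot as it stands.
- The arm moves only by the tool play_rows, never from a script. Its argument "series" is a list that holds one entry, the list of rows, each a list of 7 numbers: the shift along the world's x, y, z as a fraction of full scale, then the turn, a rotation vector about the world's x, y, z as a fraction of full scale, then the gripper's target within -1 to 1 (shut at 1, half-way at 0, fully open at -1). In form: [[[x, y, z, rx, ry, rz, jaw], ...]]. A call has 1 to 12 rows; each row is the pose to reach, as a shift and turn from the pose commanded when the call began; what a row does not reach only later rows make up. Full scale, the value 1, is 0.4 m for a shift and 45 degrees for a turn. A row lasts 1/8 s, in which the tool goes at most 62.5 mm and 10.7 degrees, less where a joint would pass 70% of its speed; a pose out of reach is approached as far as the arm can. A call with a number of a shift or a turn outside -1 to 1 is refused whole. A call with a gripper value outside its range is refused whole. The fingers move at their own pace and stop on an object; "grip_force" is the grip in N (left out, the last holds). Time passes only in rows, so rows that repeat a pose let the fingers close. It gives the time, the measured TCP pose, the force and the opening at its end, in the units of the state.
- robot.state(): the state, without advancing time (a new reading comes with each control period).
- read_camera(name): name is "scene" or "top" or "wrist"; returns a dict with "pixels" (420x560x3 uint8, blue, green, red), "mtx" (3x3 intrinsics, pixels), "k1" (the pictures are not rectified: a ray, as slopes to the right and down, at radius r is drawn at 1 + k1 r^2 times it, then the intrinsics apply), "eye" and "rotation" of the camera in the world. Camera axes: x right, y down, z forward; pixel columns grow to the right and rows downward; lengths in mm; the calibration is good to about 2 mm. A picture is of the moment at which its call begins. There is no depth.
- robot.close_job(): hands the job in, once; it reports no verdict.
The state is a dict: "time_s": time; "joints": joint angles; "qd": joint speeds; "joint_efforts": joint torques, N m; "position": TCP position; "tcp_rot": TCP orientation; "force": force on the tool from outside, world axes, zero at the start; "wrist_torque": the same for the moment, N m; "gripper_width": opening from 0.0 (shut) to 1.0 (fully open).
Only numpy, scipy, OpenCV 4.12 (cv2) and the standard library are available. Lean on these libraries where they do the work, as an engineer would, in place of code of your own. Each camera call takes 0.05 s, during which the arm holds its last target.

TASK

Stand the blue-banded catch spring gently in the round seat of the spring tester's plate, then bring the press arm down until its red pointer lines up with the red mark on the height rule and hold it there steady for a second or two, without pressing past the mark or overloading the dial. Raise the arm fully again, read the dial's red maximum hand, and set the spring in the green tray if that hand stopped in the green band (12 N or more) or in the red tray if it stopped short of it. Load the plate only with the press arm, and leave everything else on the bench alone.

Things in the scene. Friction and masses are not known exactly. Their poses are not given: they have to be found in the camera images.
- buffer_center (a point): the catch spring to test: a captive coil spring standing upright, 60 mm tall, about 0.14 kg. Steel cup 30 mm across and 36 mm tall with a blue painted band (grip it here), above it 18 mm of visible dark coil, then a brass cap 24 mm across and 6 mm thick. The point is on its axis half-way up, 30 mm above its foot; z points to the cap
- cap_top (a point): centre of the top of the catch spring's brass cap, 60 mm above its foot at rest. It starts to move only above the spring's preload (somewhere between about 2 and 8 N, not visible from outside), then sinks about 1.3 mm per further newton; it is solid after 13 mm. At the mark the dial can read anything from about 9 to 15 N
- seat (a point): centre of the floor of the round seat in the tester's square 72 mm steel plate: 34 mm wide, 4 mm deep, so 2 mm of play all round the cup. z up, x to the dial, y to the arm's hinge. The plate sinks 1 mm per 8 N, 3 mm at most. With the arm up, the space above is free: the raised arm stands 100 mm or more to the y side, the dial (rim 54 mm away, as high as the plate) to the x side
- handle (a point): middle of the black sleeve on the arm's handle, 22 mm across, 80 mm long along the seat's x; it spins, so its own y and z mean nothing. Pinch it from above, fingers closing along the seat's y. Unloaded, with the pointer on the mark, it is (-65, -80, +79) mm from the seat in the seat's axes; 280 mm above the bench with the arm up. Its rubber bush gives 1 mm per N: pressed, it runs ahead of the arm
- press_arm (a joint): angle of the press arm, rad: 0 with the pointer on the mark, grows as it is raised, 1.75 at the open stop. Hinge axis parallel to the seat's x, 100 mm to the y side of the seat and 55 mm above it; handle 182 mm, domed foot 100 mm from it. 0.35 kg; it stays where left above about 1.2, falls shut from lower down. The foot meets the cap of a seated spring at about 0.10
- pointer (a point): tip of the red pointer at the end of the press arm, 213 mm from the hinge axis; moves 2.1 mm per mm of spring compression
- mark (a point): end of the red mark line on the aluminium height rule; the pointer lines up when it is at this height. Its axes are the seat's. The rule is 162 mm tall above the bench and stands 112 to 136 mm to the minus y side of the seat
- needle (a joint): black dial hand, live load on the plate: 0.2 rad per N, clockwise seen from above, 0 when unloaded (the spring's own weight shows as about 1.4 N). The dial ends at 20 N (4.0 rad)
- max_hand (a joint): red dial hand: pushed along by the black hand, stays at the highest load so far; 0.2 rad per N, 0 at the start. The green band starts at 12 N = 2.4 rad
- dial_center (a point): middle of the dial, 110 mm to the x side of the seat; white face 100 mm across, looking straight up, zero towards minus y, red band from 0 to 12 N, then green band
- good_tray: green open tray, 120 x 120 mm outside, 30 mm high, walls and floor 4 mm; origin under its centre
- reject_tray: red open tray of the same size; origin under its centre
- bare_spring: bystander: bare steel coil spring, 29 mm across and 34 mm tall, standing; origin under its centre
- tray_catch: bystander: small L-shaped steel tray catch, 60 x 30 mm and 36 mm tall; origin under its centre
- screwdriver: bystander: screwdriver with orange handle lying on the bench; origin under its middle
- brush: bystander: small brush lying on the bench; origin under its middle
- tongs: bystander: steel serving tongs about 200 mm long, lying flat; origin under their middle
- oil_bottle: bystander: white oil bottle with yellow cap, 48 mm across, 130 mm tall; origin under its centre
- glove_box: bystander: cardboard box of blue gloves, 120 x 230 mm and 75 mm tall; origin under its centre
There are look-alikes about, which are no part of the job. What is meant by the good_tray is not pink, and is the larger of those in its own colour.

How it is judged:
By the outcome, as a careful person would: the job done as asked, in the order asked, and still so for the second after the job is handed in, with the robot touching nothing.
It also fails if it takes over 72 s, if anything falls off the work surface, if the arm or the gripper's body presses on something with over 40 N, if the wrist force passes 120 N, or if a joint passes its speed limit or range.

## Working session

There is one attempt and no reset: what is moved stays moved. The work goes in short steps, Python scripts to look and compute and a tool call to move; the robot and the scene stay as the last step left them, time stands still between calls to the robot, and variables do not carry over. Pictures are saved under pics/ and viewed, and the job is handed in when it is done.

Besides the shell and the picture viewer there is one more tool, called after "Emit:" by a JSON object that holds its "op" and its "data". play_rows: Moves the arm, as the interface text tells. Its arguments: {"type":"object","properties":{"series":{"type":"array"},"grip_force":{"type":"number"}},"required":["series"]}

```bash
ls; mkdir -p pics; cat > h.py <<'E'
import numpy as np, cv2
from bench import robot, read_camera
def snap(n,f):
    c=read_camera(n); cv2.imwrite('pics/'+f+'.png',c['pixels']); np.savez('pics/'+f+'.npz',**c); return c
def load(f):
    return dict(np.load('pics/'+f+'.npz'))
def ray(c,u,v):
    K=np.array(c['mtx']);k1=float(c['k1'])
    p=cv2.undistortPoints(np.array([[[u,v]]],float),K,np.array([k1,0,0,0.]))[0,0]
    d=np.array(c['rotation'])@np.array([p[0],p[1],1]); return np.array(c['eye']),d/np.linalg.norm(d)
def onz(c,u,v,z):
    e,d=ray(c,u,v); return e+d*(z-e[2])/d[2]
def tri(a,b):
    (e1,d1),(e2,d2)=a,b
    A=np.stack([d1,-d2],1); t=np.linalg.lstsq(A,e2-e1,rcond=None)[0]
    p,q=e1+t[0]*d1,e2+t[1]*d2; return (p+q)/2,np.linalg.norm(p-q)
def proj(c,P):
    R=np.array(c['rotation']);x=R.T@(np.array(P,float)-np.array(c['eye']));
    return cv2.projectPoints(x.reshape(1,1,3),np.zeros(3),np.zeros(3),np.array(c['mtx']),np.array([float(c['k1']),0,0,0]))[0].ravel()
def crop(c,u0,v0,u1,v1,s,f):
    im=c['pixels'][v0:v1,u0:u1]; cv2.imwrite('pics/'+f+'.png',cv2.resize(im,None,fx=s,fy=s,interpolation=cv2.INTER_CUBIC))
E
python3 - <<'E'
from h import *
for n in ['scene','top','wrist']:
    c=snap(n,n+'0'); print(n,c['eye'],np.round(c['rotation'],3).tolist(),c['k1'],c['mtx'])
print(robot.state())
E
```

```text
pics
scene [1203.91557977  470.36920505 1054.85828482] [-1.278, -2.329, 0.915] -0.0038773395933064795 [[427.73550057   0.         284.26656325]
 [  0.         427.73550057 209.97166977]
 [  0.           0.           1.        ]]
top [ 357.16491376  -16.05030544 1634.59027696] [-2.202, 2.152, -0.09] 0.02124907133372685 [[521.30792991   0.         285.59889658]
 [  0.         521.30792991 201.49259369]
 [  0.           0.           1.        ]]
wrist [ 328.58172928 -537.11516606  371.68942776] [2.441, -1.559, -0.223] -0.04419060522599627 [[338.81948034   0.         284.16676521]
 [  0.         338.81948034 211.21473196]
 [  0.           0.           1.        ]]
{'time_s': 0.15, 'joints': array([-1.24915434e+00,  2.17592769e-01,  1.61459677e+00, -7.78088717e-06,
        1.31128337e+00, -1.12216316e-01]), 'qd': array([-0.00080864, -0.00259036, -0.00356118,  0.00138171,  0.00218333,
       -0.00013545]), 'joint_efforts': array([-1.06118026e-03, -3.97452378e+01, -3.04415846e+01, -3.26171912e-04,
        5.82715496e-03, -8.14762529e-06]), 'position': array([ 262.52323988, -566.43126941,  198.64460159]), 'tcp_rot': array([ 0.88511642,  1.38526249, -0.88318263]), 'force': array([-0.03716055,  0.05143613,  0.27302112]), 'wrist_torque': array([ 0.01540361, -0.00942904,  0.03046452]), 'gripper_width': 0.994641995487067}
```

```bash
sed -i "s/np.array(c\['rotation'\])/Rm(c)/g; s/^def ray/def Rm(c): return cv2.Rodrigues(np.array(c['rotation'],float))[0]\ndef ray/" h.py; cat h.py | head -14
```

```text
import numpy as np, cv2
from bench import robot, read_camera
def snap(n,f):
    c=read_camera(n); cv2.imwrite('pics/'+f+'.png',c['pixels']); np.savez('pics/'+f+'.npz',**c); return c
def load(f):
    return dict(np.load('pics/'+f+'.npz'))
def Rm(c): return cv2.Rodrigues(np.array(c['rotation'],float))[0]
def ray(c,u,v):
    K=np.array(c['mtx']);k1=float(c['k1'])
    p=cv2.undistortPoints(np.array([[[u,v]]],float),K,np.array([k1,0,0,0.]))[0,0]
    d=Rm(c)@np.array([p[0],p[1],1]); return np.array(c['eye']),d/np.linalg.norm(d)
def onz(c,u,v,z):
    e,d=ray(c,u,v); return e+d*(z-e[2])/d[2]
def tri(a,b):
```

View pics/scene0.png

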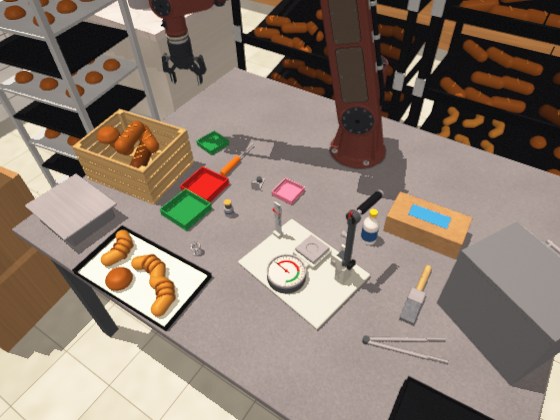

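View pics/top0.png

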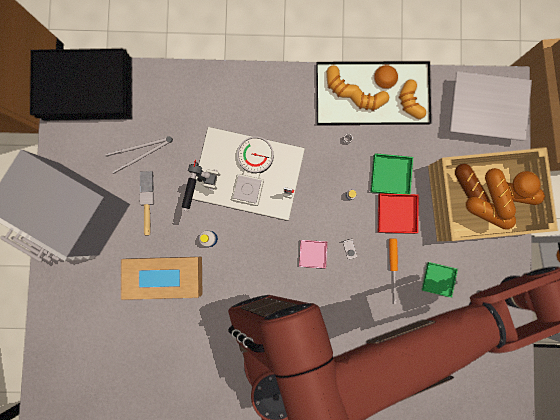

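View pics/wrist0.png

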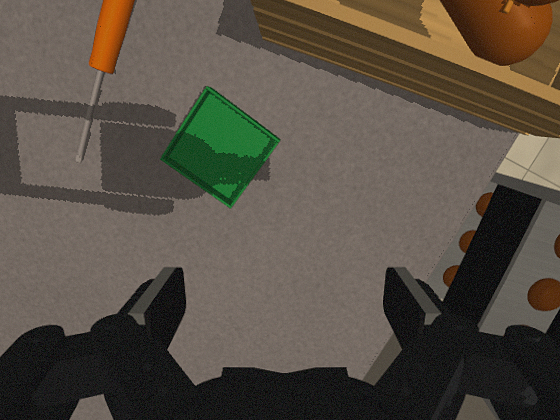

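```bash
python3 - <<'E'
from h import *
t=load('top0');s=load('scene0')
a=cv2.resize(t['pixels'][120:310,170:480],(800,490),interpolation=cv2.INTER_CUBIC)
cv2.imwrite('pics/ct.png',a)
crop(s,160,130,400,310,3.3,'cs')
for n,u,v,z in [('spring',352,193,60),('bare',347,138,34),('green',391,173,30),('red',398,213,30),('sg',440,279,20),('seat',248,187,15),('dial',255,155,15)]:
    print(n,onz(t,u,v,z).round(0))
E
```

```text
spring [ 521. -212.   60.]
bare [ 695. -197.   34.]
green [ 589. -336.   30.]
red [ 465. -358.   30.]
sg [ 267. -489.   20.]
seat [537. 108.  15.]
dial [639.  89.  15.]
```

View pics/ct.png

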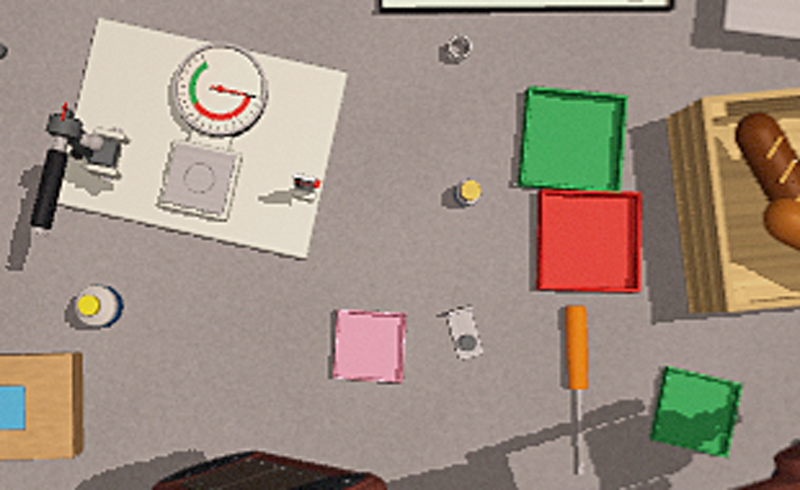

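View pics/cs.png

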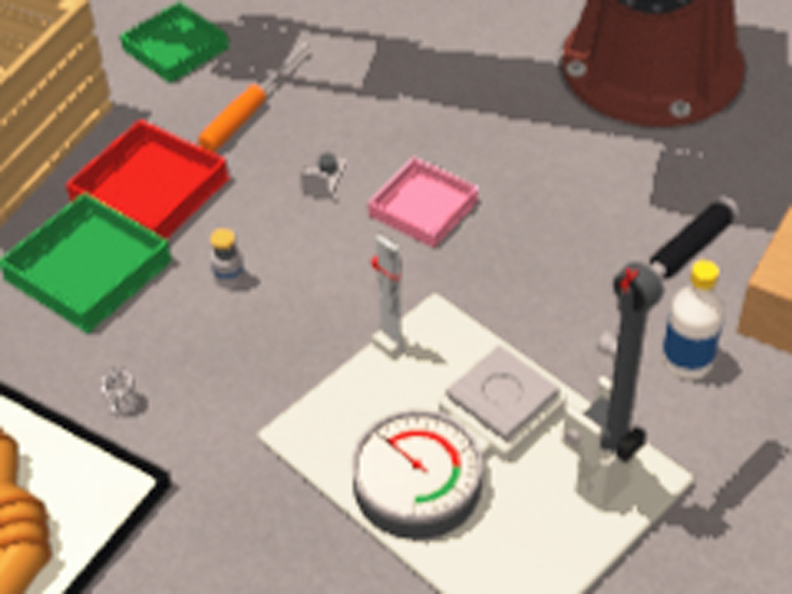

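```bash
python3 - <<'E'
from h import *
w=load('wrist0');t=load('top0');s=load('scene0')
st=robot.state();R=cv2.Rodrigues(st['tcp_rot'])[0]
print(R.round(3)); print('cam in tool',R.T@(w['eye']-st['position'])); print((R.T@Rm(w)).round(3)); print('camworld',Rm(w).round(3)); print('top',Rm(t).round(3))
def blob(c,lo,hi,box):
    u0,v0,u1,v1=box;h=cv2.cvtColor(c['pixels'],cv2.COLOR_BGR2HSV)[v0:v1,u0:u1]
    m=cv2.inRange(h,np.array(lo),np.array(hi)); n,l,stt,ce=cv2.connectedComponentsWithStats(m)
    i=1+np.argmax(stt[1:,4]); return ce[i]+[u0,v0],stt[i]
for n,lo,hi,bt,bs,z in [('cap',(15,90,90),(32,255,255),(335,180,370,210),(215,195,245,220),60),
  ('green',(50,100,60),(80,255,255),(360,145,420,200),(155,185,215,235),15),('red',(0,150,80),(6,255,255),(365,188,425,240),(175,165,235,205),15)]:
    a,sa=blob(t,lo,hi,bt);b,sb=blob(s,lo,hi,bs)
    print(n,a,sa,b,sb,'top@z',onz(t,*a,z).round(1),'tri',[np.round(x,1) for x in tri(ray(t,*a),ray(s,*b))])
# seat, handle, dial
for n,a,b in [('seat',(247,189),(313,248)),('dial',(256,154.5),(286.5,271.5)),('sleeve',(189,192.5),(370,201)),('mark',(293,191.5),(275.5,210))]:
    print(n,[np.round(x,1) for x in tri(ray(t,*a),ray(s,*b))])
E
```

```text
[[-0.001  0.907  0.42 ]
 [ 0.002  0.42  -0.907]
 [-1.     0.    -0.002]]
cam in tool [-173.03203116   72.29709699    0.84602702]
[[-0.001 -0.278  0.96 ]
 [-0.    -0.96  -0.278]
 [ 1.    -0.     0.001]]
camworld [[ 0.42  -0.871 -0.253]
 [-0.907 -0.404 -0.116]
 [-0.001  0.278 -0.96 ]]
top [[ 0.023 -0.996  0.084]
 [-1.    -0.023  0.003]
 [-0.001 -0.084 -0.996]]
cap [351.7755102  193.44897959] [13 10  8  8 49] [227. 202.] [ 9  4  7  7 45] top@z [ 519.5 -211.2   60. ] tri [array([ 520.1, -212.1,   59. ]), np.float64(1.9)]
green [391.50594822 174.15885234] [  11    9   42   40 1429] [185.37653815 208.91550451] [   5    4   52   42 1219] top@z [ 587.6 -340.2   15. ] tri [array([ 588.1, -340.8,   14.7]), np.float64(1.5)]
red [397.5542328  213.11044974] [  13    5   41   40 1512] [205.65975104 183.27282158] [  5   1  49  36 964] top@z [ 465.9 -359.6   15. ] tri [array([ 464.8, -357.2,   23.2]), np.float64(1.8)]
seat [array([526.5, 109.1,  47.5]), np.float64(2.6)]
dial [array([634.6,  85.2,  41.7]), np.float64(3.5)]
sleeve [array([488.4, 240.6, 287.3]), np.float64(2.4)]
mark [array([513.8, -30.3, 120.8]), np.float64(4.6)]
```

Emit:
{"op": "play_rows", "data": {"series": [[[0.2,0.28,0,0,0,-0.2,-0.4],[0.4,0.55,0,0,0,-0.4,-0.4],[0.645,0.8875,-0.05,0,0,-0.6,-0.4],[0.645,0.8875,-0.125,0,0,-0.82,-0.4],[0.645,0.8875,-0.125,0,0,-0.82,-0.4],[0.645,0.8875,-0.125,0,0,-0.82,-0.4],[0.645,0.8875,-0.125,0,0,-0.82,-0.4],[0.645,0.8875,-0.125,0,0,-0.82,-0.4],[0.645,0.8875,-0.125,0,0,-0.82,-0.4],[0.645,0.8875,-0.125,0,0,-0.82,-0.4]]]}}

```text
time_s: 1.4
position: [520.3, -213.4, 150.0]
tcp_rot: [1.363, 1.101, -1.364]
force: [-0.5, -0.5, -0.6]
gripper_width: 0.702
```

```bash
python3 - <<'E'
from h import *
w=snap('wrist','w1'); st=robot.state(); print(st['time_s'],st['position'],st['joints'].round(2),st['gripper_width'],cv2.Rodrigues(st['tcp_rot'])[0].round(3), st['force'])
print(proj(w,(520.5,-211.7,60)),proj(w,(520.5,-211.7,0)))
E
```

```text
1.45 [ 520.21598819 -213.62154931  150.05210155] [-0.51  0.13  1.81 -0.    1.2   1.27] 0.6956257812386915 [[ 0.     0.978 -0.211]
 [-0.001 -0.211 -0.978]
 [-1.     0.     0.001]] [ 0.2828873  -0.75634596  0.25075109]
[281.9485839  207.05918478] [282.31290564 190.68879539]
```

View pics/w1.png

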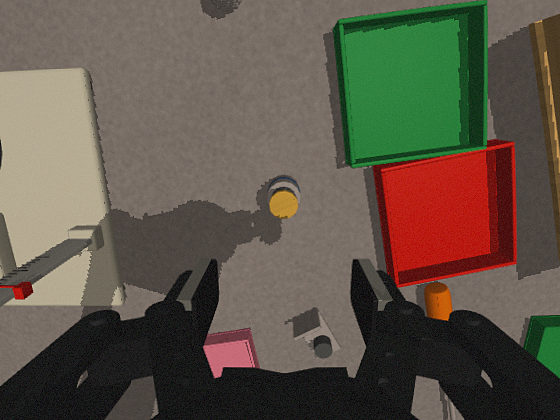

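```bash
python3 - <<'E'
from h import *
w=load('w1')
h=cv2.cvtColor(w['pixels'],cv2.COLOR_BGR2HSV); m=cv2.inRange(h,np.array((15,90,90)),np.array((32,255,255)))
n,l,s,c=cv2.connectedComponentsWithStats(m)
for i in range(1,n):
    if s[i,4]>100: print(s[i],c[i],onz(w,*c[i],60))
crop(w,220,150,350,250,5,'w1c')
E
```

```text
[ 534   20   26  193 1339] [548.95519044 102.52352502] [ 558.68579219 -428.58749444   60.        ]
[269 190  30  29 666] [283.1966967  204.31981982] [ 522.52175403 -213.16514415   60.        ]
```

View pics/w1c.png

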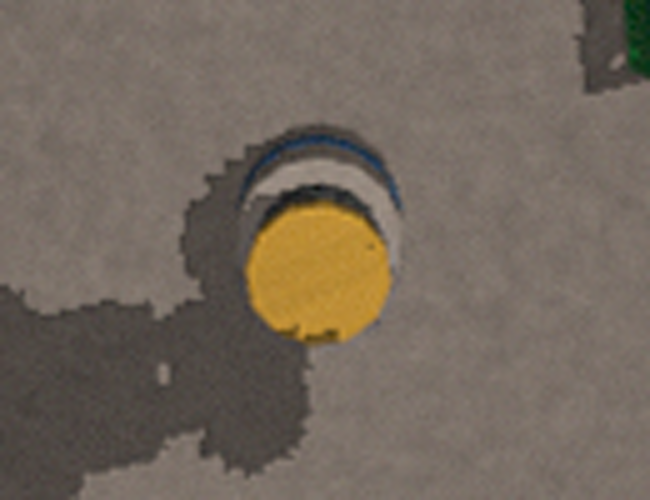

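Emit:
{"op": "play_rows", "data": {"series": [[[0.0025,-0.002,-0.12,0,0,0,-0.4],[0.0025,-0.002,-0.22,0,0,0,-0.4],[0.0025,-0.002,-0.3,0,0,0,-0.4],[0.0025,-0.002,-0.36,0,0,0,-0.4],[0.0025,-0.002,-0.36,0,0,0,-0.4],[0.0025,-0.002,-0.36,0,0,0,0.2],[0.0025,-0.002,-0.36,0,0,0,0.6],[0.0025,-0.002,-0.36,0,0,0,1],[0.0025,-0.002,-0.36,0,0,0,1],[0.0025,-0.002,-0.36,0,0,0,1]]], "grip_force": 30}}

```text
time_s: 2.7
position: [522.7, -213.6, 6.6]
tcp_rot: [1.362, 1.1, -1.361]
force: [0.1, -1.0, 1.9]
gripper_width: 0.257
```

```bash
python3 - <<'E'
from h import *
w=snap('wrist','w2'); st=robot.state(); print(st['time_s'],st['position'],st['gripper_width'],st['force'])
E
```

```text
2.75 [ 522.56439319 -213.54151017    6.4318003 ] 0.25622729615606105 [ 0.69921261 -1.87606515  1.79856235]
```

View pics/w2.png

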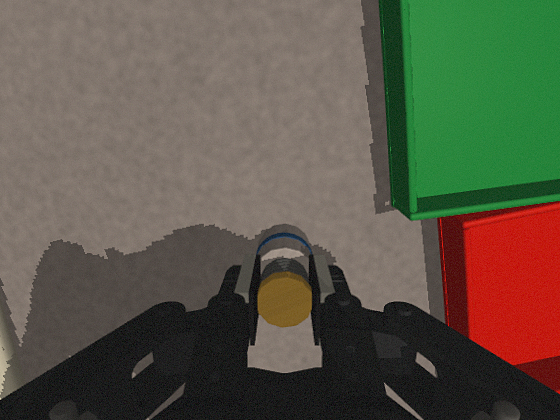

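Emit:
{"op": "play_rows", "data": {"series": [[[0,0,0.02,0,0,0,1],[0,0,0.12,0,0,0,1],[0,0,0.25,0,0,0,1],[0,0,0.38,0,0,0,1],[0,0.05,0.5,0,0,0,1],[0,0.15,0.61,0,0,0,1],[0,0.28,0.61,0,0,0,1],[0,0.42,0.61,0,0,0,1],[0.01,0.56,0.61,0,0,0,1],[0.01,0.7,0.61,0,0,0,1],[0.01,0.8,0.61,0,0,0,1],[0.01,0.8,0.61,0,0,0,1]]]}}

```text
time_s: 4.25
position: [524.0, 110.0, 248.7]
tcp_rot: [1.358, 1.108, -1.361]
force: [0.7, -0.6, -1.7]
gripper_width: 0.258
```

```bash
python3 - <<'E'
from h import *
w=snap('wrist','w3'); snap('top','t3');snap('scene','s3');st=robot.state(); print(st['time_s'],st['position'],st['joints'].round(2),st['gripper_width'],st['force'])
E
```

```text
4.4 [524.96020404 106.65367302 248.98273278] [ 0.07 -0.01  1.77 -0.    1.39  1.85] 0.2563408492731641 [ 0.31548239  0.99852744 -0.94611367]
```

View pics/w3.png

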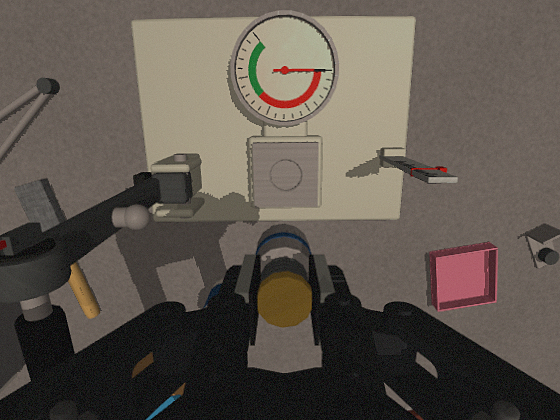

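```bash
python3 - <<'E'
from h import *
w=load('w3');t=load('t3');s=load('s3')
crop(w,235,5,345,225,2.7,'w3c'); 
crop(t,175,110,320,240,5,'t3c')
g=cv2.cvtColor(w['pixels'],cv2.COLOR_BGR2GRAY)
for (u0,v0,u1,v1),r in [((250,140,320,208),(12,22)),((225,8,345,128),(44,60))]:
    print(cv2.HoughCircles(g[v0:v1,u0:u1],cv2.HOUGH_GRADIENT,1,20,param1=80,param2=10,minRadius=r[0],maxRadius=r[1])[0][:3]+[u0,v0,0])
E
```

```text
[[287.5        174.5         15.19999981]]
[[282.5         69.5         52.79999924]
 [296.5         54.5         49.40000153]
 [301.5         77.5         56.09999847]]
```

View pics/w3c.png

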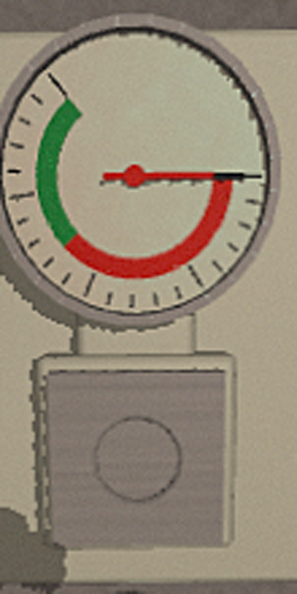

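View pics/t3c.png

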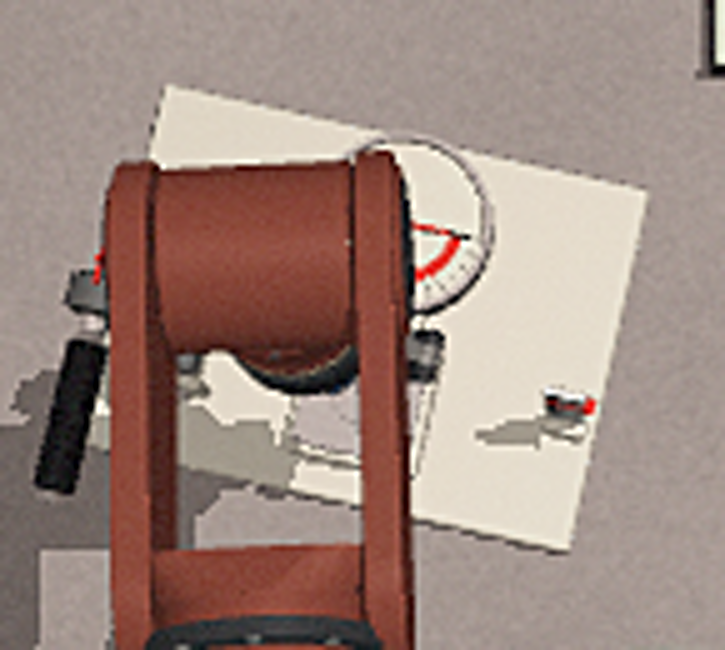

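```bash
python3 - <<'E'
from h import *
w=load('w3');t0=load('top0');s0=load('scene0')
P=onz(w,286.3,174.8,56);D=onz(w,284.6,70.5,56);print('seat wrist',P,'dial',D, np.degrees(np.arctan2(*(D-P)[1::-1])),np.linalg.norm(D-P))
# plate corners
print('edges', [onz(w,*p,56).round(1) for p in [(253,142.5),(318.5,142.5),(254,206.5),(318.5,206.5)]])
for z in (50,56): print('top',onz(t0,247.5,188.5,z),'scene',onz(s0,312.5,247.5,z))
print(tri(ray(w,286.3,174.8),ray(s0,312.5,247.5)))
crop(s0,290,225,340,275,12,'s0c');crop(t0,230,165,270,210,12,'t0c')
# held spring cap in wrist
print(w['eye'],w['rotation'])
E
```

```text
seat wrist [530.78618863 106.34227094  56.        ] dial [635.56367309  86.42843893  56.        ] -10.76119176935476 106.65309163259519
edges [array([572.1, 134. ,  56. ]), array([557.9,  65.8,  56. ]), array([503., 149.,  56.]), array([488.3,  78.3,  56. ])]
top [528.43898438 106.30655587  50.        ] scene [526.76403229 109.00289671  50.        ]
top [527.79046063 105.84325556  56.        ] scene [530.80729824 111.16061177  56.        ]
(array([528.69315731, 107.96457189,  50.91307617]), np.float64(3.73951102942082))
[595.67008529  94.95552158 421.63965702] [ 1.85740696 -2.28436283 -0.32867479]
```

View pics/s0c.png

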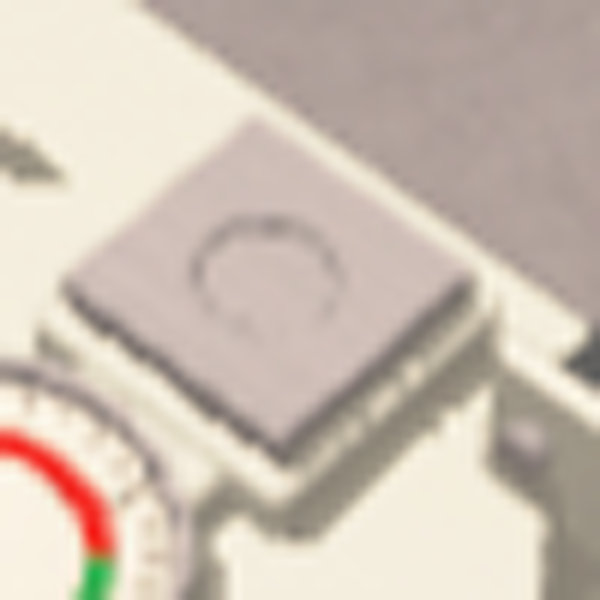

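View pics/t0c.png

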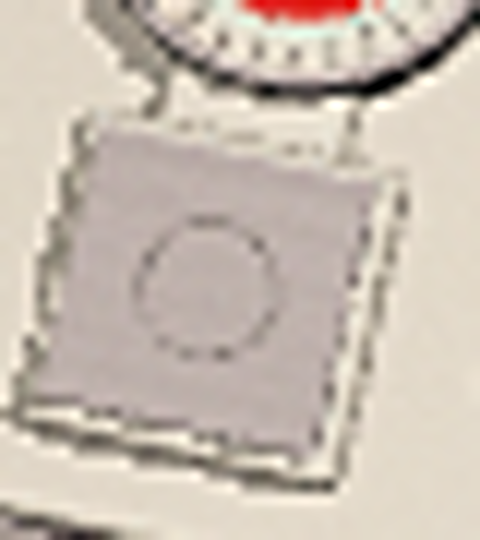

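```bash
cat >> h.py <<'E'
def capc(w,box=(230,250,340,345)):
    u0,v0,u1,v1=box;h=cv2.cvtColor(w['pixels'],cv2.COLOR_BGR2HSV)[v0:v1,u0:u1]; m=cv2.inRange(h,np.array((15,80,60)),np.array((32,255,255)))
    cs=max(cv2.findContours(m,cv2.RETR_EXTERNAL,cv2.CHAIN_APPROX_NONE)[0],key=cv2.contourArea)
    (x,y),r=cv2.minEnclosingCircle(cs); return (x+u0,y+v0),r,cv2.boundingRect(cs)
E
python3 - <<'E'
from h import *
for f,tz in (('w2',6.4),('w3',249)):
    w=load(f); (c,r,b)=capc(w); P=onz(w,*c,tz+54); print(f,c,r,b,P, 'expected r',338.8*12/(w['eye'][2]-tz-54))
E
```

```text
w2 (284.0, 299.5) 29.296003341674805 (27, 21, 55, 57) [ 523.99241163 -213.7622142    60.4       ] expected r 34.02125952576233
w3 (284.1626968383789, 299.46627044677734) 29.010120391845703 (27, 21, 55, 57) [525.93571873 109.57219354 303.        ] expected r 34.26847398251181
```

Emit:
{"op": "play_rows", "data": {"series": [[[0.01,-0.0025,-0.1,0,0,0,1],[0.01,-0.0025,-0.2,0,0,0,1],[0.01,-0.0025,-0.275,0,0,0,1],[0.01,-0.0025,-0.275,0,0,0,1],[0.01,-0.0025,-0.275,0,0,0,1],[0.01,-0.0025,-0.275,0,0,0,1],[0.01,-0.0025,-0.275,0,0,0,1]]]}}

```text
time_s: 5.28
position: [530.9, 106.1, 141.4]
tcp_rot: [1.364, 1.101, -1.36]
force: [-0.2, -0.0, -0.5]
gripper_width: 0.259
```

```bash
python3 - <<'E'
from h import *
st=robot.state();w=snap('wrist','w4');print(st['time_s'],st['position'],st['joints'].round(2)); st=robot.state(); print(st['position'])
c,r,b=capc(w); print(c,onz(w,*c,st['position'][2]+54))
crop(w,150,0,420,420,1.4,'w4c')
E
```

```text
5.275 [530.89124254 106.11528772 141.38053661] [0.07 0.1  1.87 0.   1.18 1.85]
[530.61006441 106.14469111 141.02104126]
(284.0386543273926, 299.4211730957031) [532.10297481 105.82891672 195.02104126]
```

View pics/w4c.png

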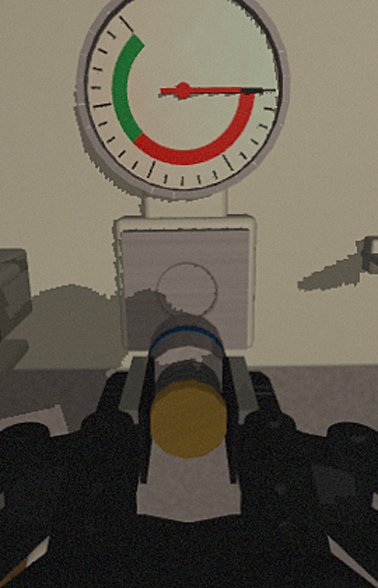

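```bash
python3 - <<'E'
from h import *
w=load('w4');crop(w,240,150,330,260,6,'w4d')
for v in (206,207,208): print(onz(w,283.8,v,56))
print(onz(w,280.5,64.5,56))
g=cv2.cvtColor(w['pixels'],cv2.COLOR_BGR2GRAY)[165:240,240:330]
print(cv2.HoughCircles(g,cv2.HOUGH_GRADIENT,1,20,param1=60,param2=8,minRadius=17,maxRadius=27)[0][:4]+[240,165,0])
E
```

```text
[533.17165254 105.99843867  56.        ]
[532.36979385 106.1698443   56.        ]
[531.56658963 106.34153778  56.        ]
[635.7500183   86.47640082  56.        ]
[[282.5        207.5         19.60000038]
 [308.5        221.5         17.39999962]]
```

View pics/w4d.png

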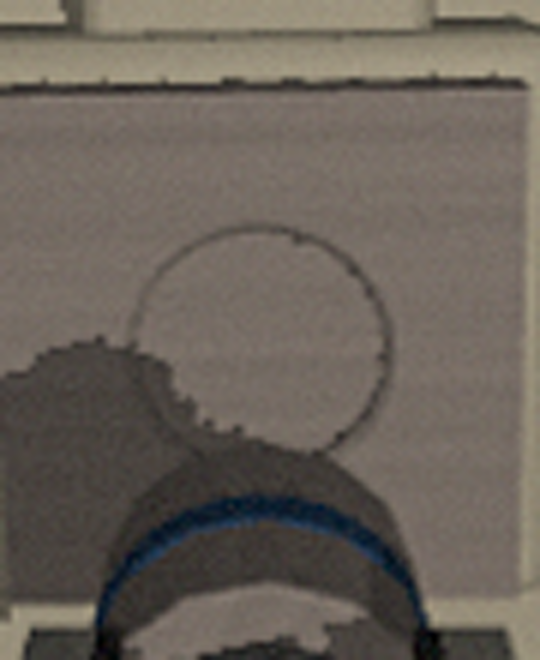

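Emit:
{"op": "play_rows", "data": {"series": [[[-0.001,0.001,-0.08,0,0,0,1],[-0.001,0.001,-0.14,0,0,0,1],[-0.001,0.001,-0.184,0,0,0,1],[-0.001,0.001,-0.184,0,0,0,1],[-0.001,0.001,-0.184,0,0,0,1],[-0.001,0.001,-0.184,0,0,0,1],[-0.001,0.001,-0.184,0,0,0,1]]]}}

```text
time_s: 6.2
position: [530.1, 106.5, 67.0]
tcp_rot: [1.363, 1.101, -1.361]
force: [-0.4, -0.1, -0.3]
gripper_width: 0.257
```

```bash
python3 - <<'E'
from h import *
st=robot.state();w=snap('wrist','w5');s=snap('scene','s5');print(st['time_s'],st['position'],st['force'])
crop(w,200,170,360,330,4,'w5c');crop(s,270,190,370,290,6,'s5c')
E
```

```text
6.2 [530.11718254 106.54162193  67.04742182] [-0.35140908 -0.1280168  -0.28581902]
```

View pics/w5c.png

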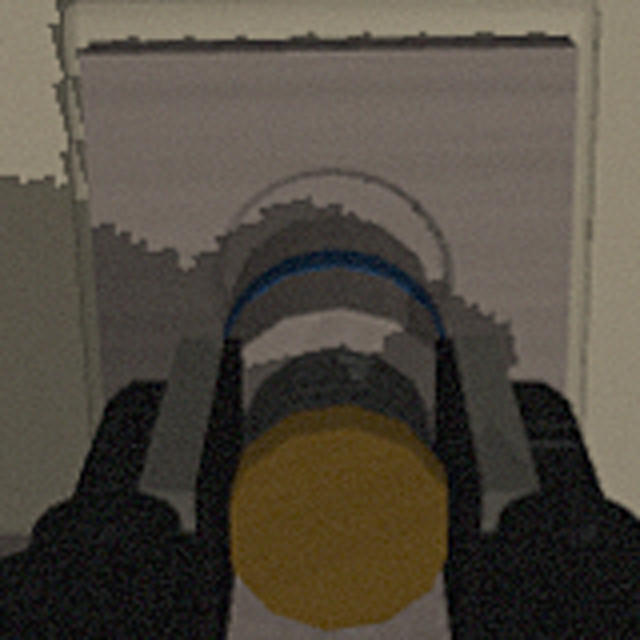

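View pics/s5c.png

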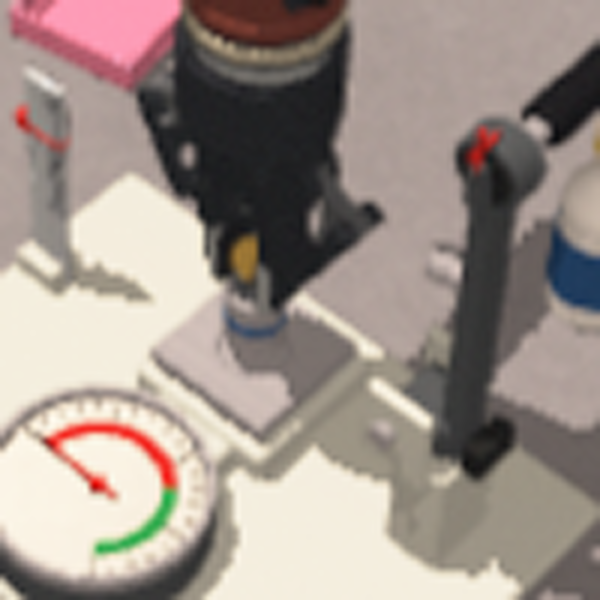

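```bash
python3 - <<'E'
from h import *
from scipy.optimize import least_squares
w=load('w5')
crop(w,245,200,320,260,10,'w5d')
def fit(pts,z,r):
    Q=np.array([onz(w,u/4+200,v/4+170,z)[:2] for u,v in pts])
    f=least_squares(lambda c:np.hypot(*(Q-c).T)-r,Q.mean(0)-[10,0]); return f.x,f.fun.round(2)
print('seat',fit([(245,213),(270,188),(300,175),(338,171),(375,178),(405,194),(435,228),(451,265)],56,17))
c,r,b=capc(w); tz=67; print('cap',onz(w,*c,tz+53.5),'TCP',robot.state()['position'])
E
```

```text
seat (array([531.48796459, 106.61470028]), array([-0.29,  0.15,  0.15,  0.04,  0.01, -0.06, -0.23,  0.13]))
cap [531.31083011 106.14946997 120.5       ] TCP [529.74032297 106.52874537  66.67170329]
```

View pics/w5d.png

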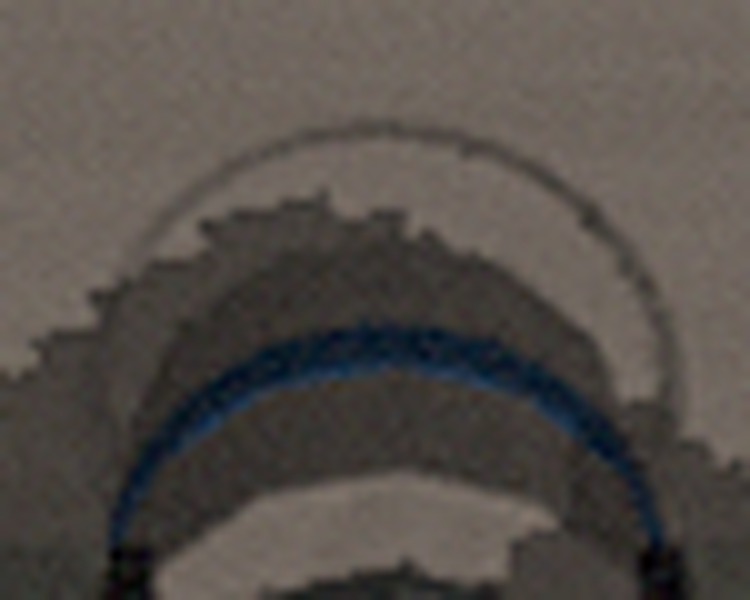

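```bash
python3 - <<'E'
from h import *
from scipy.optimize import least_squares
w=load('w5')
def fit(pts,z,r):
    Q=np.array([onz(w,u/10+245,v/10+200,z)[:2] for u,v in pts])
    f=least_squares(lambda c:np.hypot(*(Q-c).T)-r,Q.mean(0)-[10,0]); return f.x,f.fun.round(2)
for z in (59.5,60.5,62): print('foot',fit([(180,325),(250,270),(320,248),(390,243),(460,250),(530,285),(590,335),(610,375)],z,15))
for z in (55,56,57):print('seat',fit([(130,260),(190,200),(250,158),(310,135),(385,127),(470,143),(540,175),(600,225),(650,300),(672,390)],z,17))
E
```

```text
foot (array([528.1106198 , 107.72349593]), array([ 0.02,  0.09, -0.09, -0.16,  0.12, -0.  ,  0.18, -0.15]))
foot (array([528.42058896, 107.66760009]), array([-0.01,  0.08, -0.08, -0.14,  0.14,  0.  ,  0.16, -0.17]))
foot (array([528.88571849, 107.58364401]), array([-0.05,  0.08, -0.07, -0.12,  0.16,  0.01,  0.15, -0.21]))
seat (array([531.2084384 , 107.00381123]), array([ 0.08, -0.21, -0.01,  0.12,  0.13, -0.03, -0.05, -0.07, -0.01,
        0.06]))
seat (array([531.48119618, 106.96845888]), array([ 0.02, -0.23, -0.01,  0.13,  0.15, -0.01, -0.04, -0.07, -0.03,
       -0.  ]))
seat (array([531.7539726 , 106.93313505]), array([-0.03, -0.26, -0.01,  0.14,  0.17,  0.01, -0.02, -0.07, -0.06,
       -0.06]))
```

```bash
python3 - <<'E'
from h import *
from scipy.optimize import least_squares
w=load('w5'); w2=load('w2');
crop(w2,245,200,320,260,10,'w2d')
def fit(w,pts,z,r):
    Q=np.array([onz(w,u/10+245,v/10+200,z)[:2] for u,v in pts])
    f=least_squares(lambda c:np.hypot(*(Q-c[:2]).T)-(r if r else c[2]),list(Q.mean(0)-[10,0])+[15]); return f.x,f.fun.round(2)
ft=[(180,325),(250,270),(320,248),(390,243),(460,250),(530,285),(590,335),(610,375)]
print('foot free',fit(w,ft,60.5,None))
# cup top edge/outer boundary of blue band upper & lower
up=[(125,500),(160,430),(220,370),(290,335),(380,325),(470,335),(560,380),(620,440),(655,520)]
for z in (70,75,80,85): print('band low edge',z,fit(w,up,z,15),fit(w,up,z,None)[0])
E
```

```text
foot free (array([528.47754723, 107.64610984,  14.9487081 ]), array([ 0.01,  0.09, -0.09, -0.15,  0.13, -0.  ,  0.17, -0.16]))
band low edge 70 (array([526.92988524, 107.54905702,  15.        ]), array([-0.09,  0.02,  0.13,  0.14, -0.18, -0.06, -0.04,  0.07,  0.04])) [526.8980711  107.55702791  15.02580519]
band low edge 75 (array([528.55567157, 107.20920452,  15.        ]), array([-0.36, -0.1 ,  0.14,  0.21, -0.06,  0.04, -0.03, -0.04, -0.24])) [529.06786181 107.08073973  14.58490226]
band low edge 80 (array([530.18149371, 106.86987083,  15.        ]), array([-0.6 , -0.21,  0.14,  0.29,  0.07,  0.15, -0.  , -0.14, -0.5 ])) [531.23765252 106.60445154  14.14399932]
band low edge 85 (array([531.80870673, 106.53068778,  15.        ]), array([-0.83, -0.3 ,  0.16,  0.38,  0.19,  0.25,  0.03, -0.22, -0.73])) [533.40744322 106.12816336  13.70309639]
```

View pics/w2d.png

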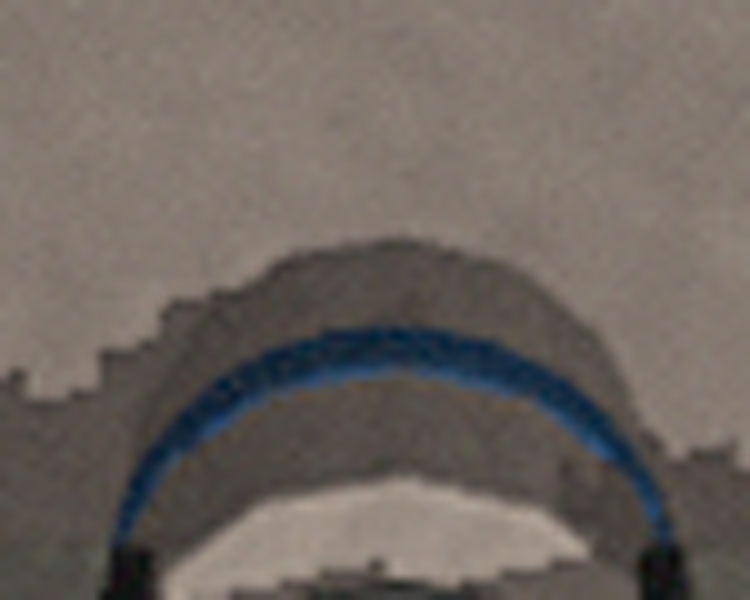

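Emit:
{"op": "play_rows", "data": {"series": [[[0.0075,-0.0015,0,0,0,0,1],[0.0075,-0.0015,0,0,0,0,1],[0.0075,-0.0015,0,0,0,0,1]]]}}

```text
time_s: 6.68
position: [532.3, 105.9, 66.0]
tcp_rot: [1.362, 1.102, -1.363]
force: [-0.5, -0.5, -1.4]
gripper_width: 0.264
```

Emit:
{"op": "play_rows", "data": {"series": [[[0,0,-0.004,0,0,0,1],[0,0,-0.008,0,0,0,1],[0,0,-0.01,0,0,0,1],[0,0,-0.012,0,0,0,1],[0,0,-0.012,0,0,0,1]]]}}

```text
time_s: 7.3
position: [532.3, 105.9, 61.2]
tcp_rot: [1.362, 1.102, -1.363]
force: [-0.2, 0.4, -2.1]
gripper_width: 0.256
```

```bash
python3 - <<'E'
from h import *
st=robot.state();w=snap('wrist','w6');print(st['time_s'],st['position'],st['force'])
crop(w,220,20,360,270,2.4,'w6c')
E
```

```text
7.3 [532.25617746 105.88722637  61.21802577] [-0.20741379  0.36298981 -2.09640858]
```

View pics/w6c.png

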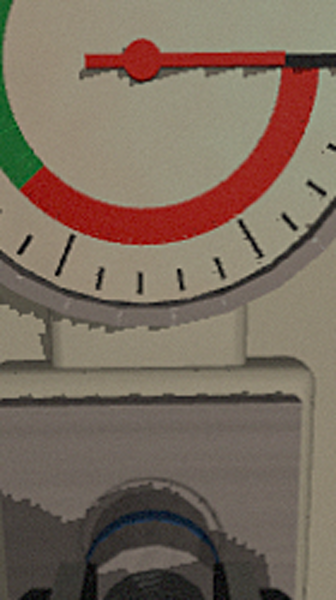

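Emit:
{"op": "play_rows", "data": {"series": [[[0,0,-0.002,0,0,0,1],[0,0,-0.004,0,0,0,1],[0,0,-0.005,0,0,0,1],[0,0,-0.005,0,0,0,1]]]}}

```text
time_s: 7.85
position: [532.3, 105.9, 59.2]
tcp_rot: [1.362, 1.102, -1.362]
force: [0.1, -0.0, -2.2]
gripper_width: 0.263
```

```bash
python3 - <<'E'
from h import *
st=robot.state();w=snap('wrist','w7');print(st['time_s'],st['position'],st['force'])
crop(w,220,20,360,270,2.4,'w7c')
E
```

```text
7.85 [532.28945698 105.88736365  59.24014873] [ 0.11632071 -0.01620126 -2.23127117]
```

View pics/w7c.png

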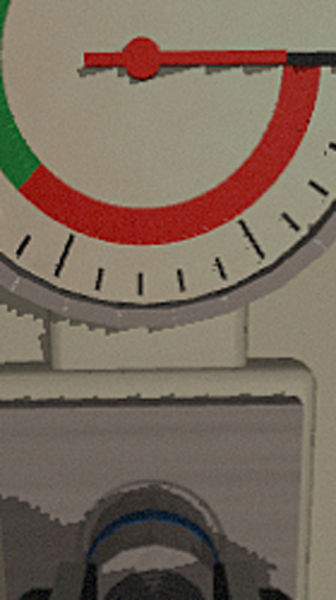

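Emit:
{"op": "play_rows", "data": {"series": [[[0,0,-0.001,0,0,0,1],[0,0,-0.001,0,0,0,1]]]}}

```text
time_s: 8.15
position: [532.3, 105.9, 58.9]
tcp_rot: [1.362, 1.102, -1.362]
force: [-0.3, 0.5, -0.8]
gripper_width: 0.259
```

Emit:
{"op": "play_rows", "data": {"series": [[[0,0,-0.001,0,0,0,1],[0,0,-0.001,0,0,0,1]]]}}

```text
time_s: 8.4
position: [532.3, 105.9, 58.5]
tcp_rot: [1.362, 1.102, -1.362]
force: [0.2, 0.3, -1.8]
gripper_width: 0.261
```

```bash
python3 - <<'E'
from h import *
st=robot.state();w=snap('wrist','w8');print(st['time_s'],st['position'],st['force'])
crop(w,220,20,360,270,2.4,'w8c')
E
```

```text
8.4 [532.25997527 105.89200818  58.45475978] [ 0.17490182  0.26838124 -1.76272419]
```

View pics/w8c.png

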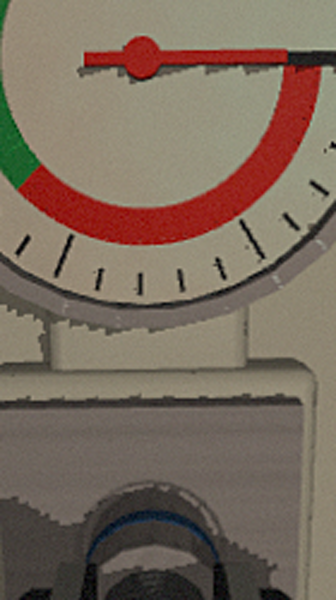

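Emit:
{"op": "play_rows", "data": {"series": [[[0,0,-0.001,0,0,0,1],[0,0,-0.001,0,0,0,0.5],[0,0,-0.001,0,0,0,0.4],[0,0,-0.001,0,0,0,0.3],[0,0,-0.001,0,0,0,0.2],[0,0,-0.001,0,0,0,0.1],[0,0,-0.001,0,0,0,0]]]}}

```text
time_s: 9.32
position: [532.3, 105.9, 58.1]
tcp_rot: [1.362, 1.102, -1.362]
force: [0.5, 0.4, 0.7]
gripper_width: 0.498
```

```bash
python3 - <<'E'
from h import *
st=robot.state();w=snap('wrist','w9');print(st['time_s'],st['position'],st['force'],st['gripper_width'])
crop(w,180,20,400,420,1.5,'w9c')
E
```

```text
9.325 [532.33355937 105.89011319  58.12576022] [0.47236259 0.38674054 0.70389217] 0.49812010600614925
```

View pics/w9c.png

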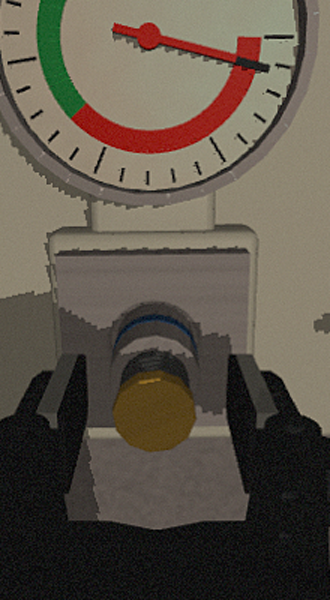

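Emit:
{"op": "play_rows", "data": {"series": [[[0,0,0.03,0,0,0,0],[0,0,0.12,0,0,0,0],[0,0,0.26,0,0,0,0],[0,0,0.4,0,0,0,0],[0,0,0.55,0,0,0,0],[0,0,0.7,0,0,0,0],[-0.05,0.1,0.78,0,0,0,-0.3],[-0.105,0.22,0.78,0,0,0,-0.3],[-0.105,0.32,0.78,0,0,0,-0.3],[-0.105,0.32,0.78,0,0,0,-0.3],[-0.105,0.32,0.78,0,0,0,-0.3],[-0.105,0.32,0.78,0,0,0,-0.3]]]}}

```text
time_s: 10.88
position: [490.5, 232.8, 370.2]
tcp_rot: [1.363, 1.101, -1.363]
force: [0.6, 0.2, -0.1]
gripper_width: 0.654
```

```bash
python3 - <<'E'
from h import *
st=robot.state();w=snap('wrist','w10');print(st['time_s'],st['position'],st['force'],st['gripper_width'],st['joints'].round(2),w['eye'])
E
```

```text
10.875 [490.5197148  232.82425653 370.24899557] [ 0.57758432  0.16028725 -0.09388143] 0.6537082788340389 [ 0.31 -0.05  1.58 -0.    1.61  2.1 ] [561.50664763 217.60480145 543.45019387]
```

View pics/w10.png

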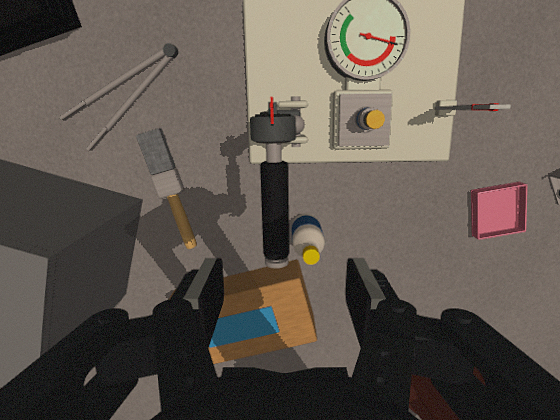

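```bash
python3 - <<'E'
from h import *
w=load('w10');t0=load('top0');s0=load('scene0')
for z in (275,280,285): print(z,[onz(w,*p,z).round(1) for p in [(275.5,162),(276.5,260)]])
S=np.array([531.5,106.5,52]);a=np.radians(-11.8);X=np.array([np.cos(a),np.sin(a),0]);Y=np.array([-np.sin(a),np.cos(a),0])
a,b=onz(w,275.5,162,280),onz(w,276.5,260,280); m=(a+b)/2; print(np.linalg.norm(a-b),'mid',m,'rel',(m-S)@X,(m-S)@Y, 'yaw',np.degrees(np.arctan2(*(a-b)[1::-1])))
print('spring cap',onz(w,374.5,119,112),'dial',onz(w,367,36.5,52))
print('proj cand', proj(w,(499.7,272.4,280)),proj(w,(488,240,287)))
for p in [(185.5,207),(194,178)]: print('top',onz(t0,*p,280))
for p in [(382.7,192),(361.5,213)]: print('sc',onz(s0,*p,280))
crop(w,240,80,310,280,3,'w10c')
E
```

```text
275 [array([526.6, 232.1, 275. ]), array([444.1, 249.6, 275. ])]
280 [array([527.3, 231.8, 280. ]), array([446.3, 249. , 280. ])]
285 [array([527.9, 231.6, 285. ]), array([448.5, 248.4, 285. ])]
82.78291415691416 mid [486.79136097 240.39856697 280.        ] rel -71.14555704001705 121.92620044601968 yaw -11.949118896527995
spring cap [531.93740204 109.69249868 112.        ] dial [635.91694416  88.80286046  52.        ]
proj cand [233.82708917 206.04209614] [275.97045387 214.02925549]
top [451.44640459 248.49020215 280.        ]
top [527.9857777  229.25044658 280.        ]
sc [435.34188512 253.16853239 280.        ]
sc [528.28059447 239.26629686 280.        ]
```

View pics/w10c.png

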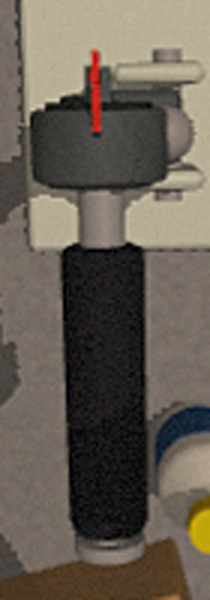

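Emit:
{"op": "play_rows", "data": {"series": [[[-0.0025,0.0175,-0.06,0,0,0,-0.3],[-0.0025,0.0175,-0.14,0,0,0,-0.3],[-0.0025,0.0175,-0.2,0,0,0,-0.3],[-0.0025,0.0175,-0.26,0,0,0,-0.3],[-0.0025,0.0175,-0.26,0,0,0,-0.3],[-0.0025,0.0175,-0.26,0,0,0,-0.3]]]}}

```text
time_s: 11.68
position: [490.0, 240.6, 267.2]
tcp_rot: [1.364, 1.101, -1.362]
force: [0.8, 1.3, -0.1]
gripper_width: 0.647
```

```bash
python3 - <<'E'
from h import *
st=robot.state();w=snap('wrist','w11');print(st['time_s'],st['position'],st['force'],st['gripper_width'],st['joints'].round(2),w['eye'])
E
```

```text
11.675 [490.01557577 240.57384885 267.21077178] [ 0.83329276  1.2667611  -0.13367089] 0.6466333393257264 [ 0.33 -0.    1.73 -0.    1.42  2.11] [560.81428917 225.23114562 440.48344647]
```

View pics/w11.png

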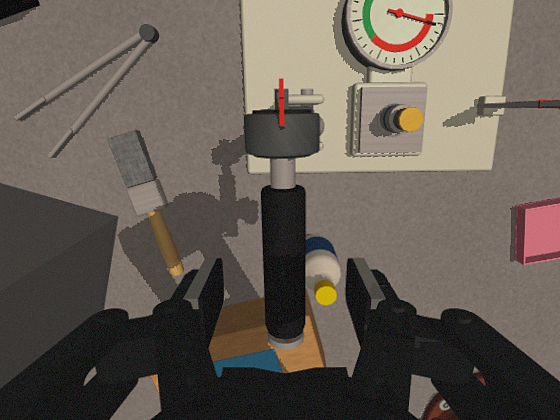

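```bash
python3 - <<'E'
from h import *
w=load('w11');P=np.array([490,240.6,267.2])
for d in (0,19,25): print(d,proj(w,P+[0,0,d]))
for z in (280,284,288,292):
  a,b=onz(w,283.5,187,z),onz(w,285.5,333,z);m=(a+b)/2;print(z,np.linalg.norm(a-b),m, 'width',np.linalg.norm(onz(w,263,260,z)-onz(w,305,260,z)))
E
```

```text
0 [284.12404411 250.42495314]
19 [284.08257531 265.24101439]
25 [284.06755991 270.6047381 ]
280 82.34271935275589 [487.19568003 240.95153518 280.        ] width 21.62601878447527
284 80.29035267778818 [489.03060097 240.55970936 284.        ] width 21.086996990995996
288 78.23798600282056 [490.86552191 240.16788354 288.        ] width 20.547975197516713
292 76.18561932785279 [492.70044285 239.77605772 292.        ] width 20.00895340403743
```

Emit:
{"op": "play_rows", "data": {"series": [[[0,0,-0.0075,0,0,0,-0.3],[0,0,-0.0075,0,0,0,0],[0,0,-0.0075,0,0,0,0.4],[0,0,-0.0075,0,0,0,0.7],[0,0,-0.0075,0,0,0,1],[0,0,-0.0075,0,0,0,1],[0,0,-0.0075,0,0,0,1]]], "grip_force": 40}}

```text
time_s: 12.6
position: [489.3, 240.9, 263.1]
tcp_rot: [1.362, 1.102, -1.362]
force: [0.5, -0.2, 0.5]
gripper_width: 0.0
```

```bash
python3 - <<'E'
from h import *
st=robot.state();w=snap('wrist','w12');print(st['time_s'],st['position'],st['force'],st['gripper_width'],w['eye'])
E
```

```text
12.6 [489.3443959  240.89580466 263.12772243] [ 0.53092784 -0.19759215  0.52858779] 0.00016893564729188266 [560.34572592 225.69188808 436.27562098]
```

View pics/w12.png

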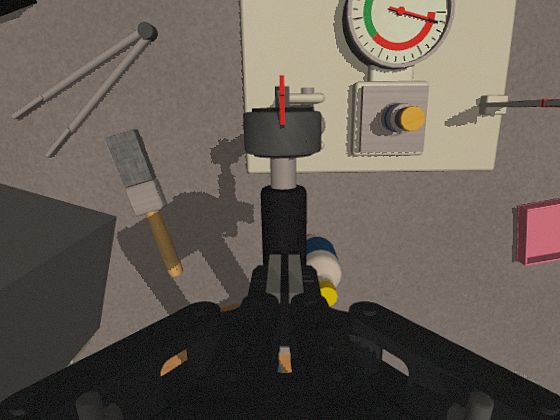

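```bash
python3 - <<'E'
from h import *
s=snap('scene','s12');crop(s,300,100,450,290,3.1,'s12c')
st=robot.state();print(st['position'],proj(s,st['position']),proj(s,st['position']+[0,0,19]))
w=load('w12');crop(w,220,160,350,390,2.6,'w12c')
E
```

```text
[489.3165477  240.89722328 263.07950139] [368.19783035 207.94372426] [369.17133174 202.73862987]
```

View pics/s12c.png

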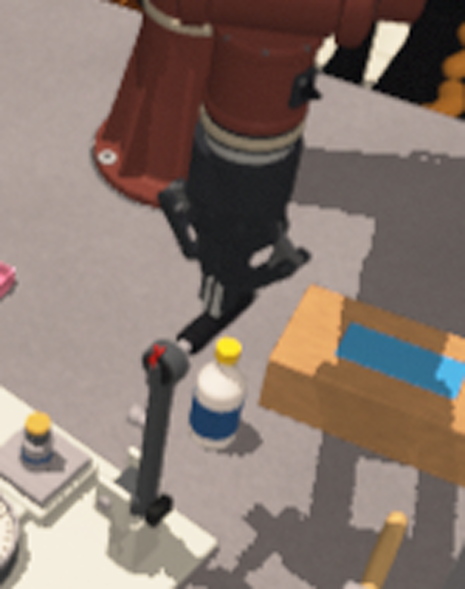

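View pics/w12c.png

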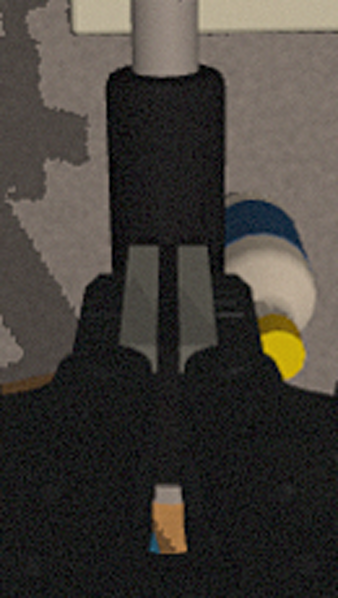

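```bash
python3 - <<'E'
from h import *
w=load('w12');s=load('s12');t=load('top0');s0=load('scene0')
print('sleeve near end w-s',tri(ray(w,284,187),ray(s,361.0,211.5)))
print('near end top-s',tri(ray(t,194,178),ray(s0,361,212.5)))
print('w-top',tri(ray(w,284,187),ray(t,194,178)))
# check on tip: w12 tips
print('tip w-s',tri(ray(w,284,254),ray(s,368.3,200.5)))
# cap of spring w-s
print('cap w-s',tri(ray(w,410.5,119),ray(s,312.3,236.5)))
crop(t,175,150,215,220,10,'t0h');crop(s0,340,180,400,230,10,'s0h')
E
```

```text
sleeve near end w-s (array([526.89940324, 234.65019385, 281.31436223]), np.float64(4.358730487969141))
near end top-s (array([526.77555432, 233.30220241, 276.93083824]), np.float64(7.6407705129491195))
w-top (array([527.74874065, 231.35634804, 277.11315227]), np.float64(3.3616560828001067))
tip w-s (array([501.0200564 , 239.67067529, 299.0550889 ]), np.float64(3.862934131467431))
cap w-s (array([530.83498697, 109.04009583, 105.59572514]), np.float64(0.5483730363320664))
```

View pics/t0h.png

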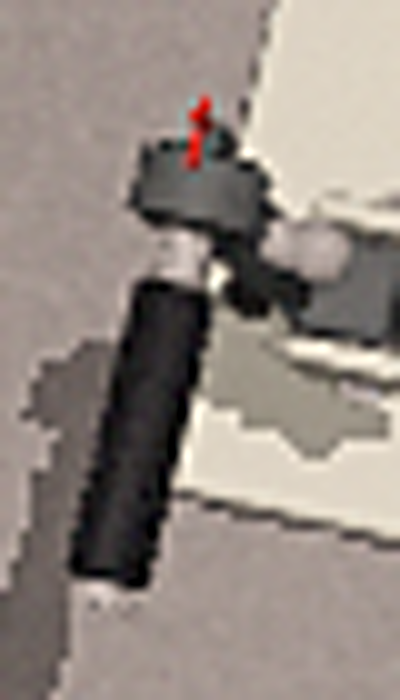

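View pics/s0h.png

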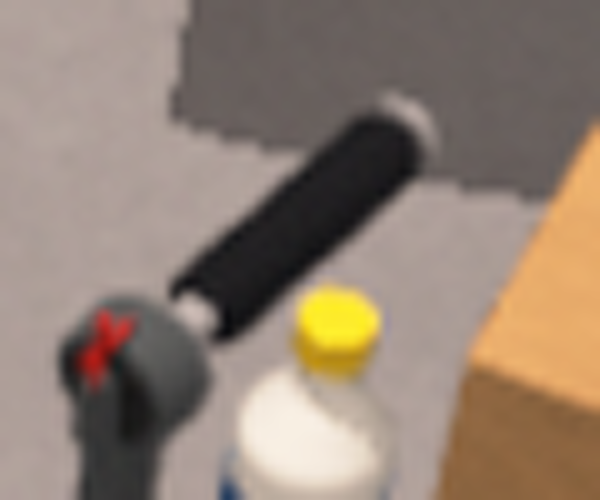

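```bash
python3 - <<'E'
from h import *
a=np.radians(-12);X=np.array([np.cos(a),np.sin(a),0])
for f,p,tcp in [('w12',(275,254),(489.3,240.9,263.1)),('w12',(294,254),(489.3,240.9,263.1)),('w2',(257,255),(522.6,-213.5,6.4)),('w2',(240,266),(522.6,-213.5,6.4)),('w11',(218,259),(490,240.6,267.2))]:
    w=load(f);e,d=ray(w,*p)
    for o in (11,):
        t=((np.array(tcp)+X*o-e)@X)/(d@X);Q=e+t*d;print(f,p,Q.round(1),'above TCP',Q[2]-tcp[2])
w=load('w12');crop(w,235,170,335,300,6,'w12d')
s=load('s12');crop(s,345,170,395,220,12,'s12d')
E
```

```text
w12 (275, 254) [500.9 242.7 293.5] above TCP 30.43996194136514
w12 (294, 254) [499.1 234.2 293.6] above TCP 30.4528929965893
w2 (257, 255) [ 535.9 -203.8   38.2] above TCP 31.816641429829367
w2 (240, 266) [ 537.2 -197.7   49.8] above TCP 43.3765588230277
w11 (218, 259) [506.8 266.8 303.2] above TCP 36.037892656825704
```

View pics/w12d.png

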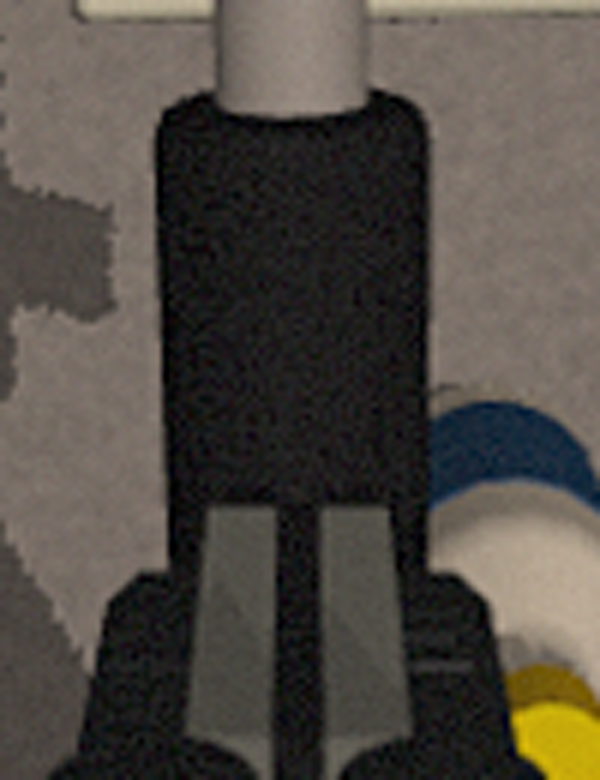

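View pics/s12d.png

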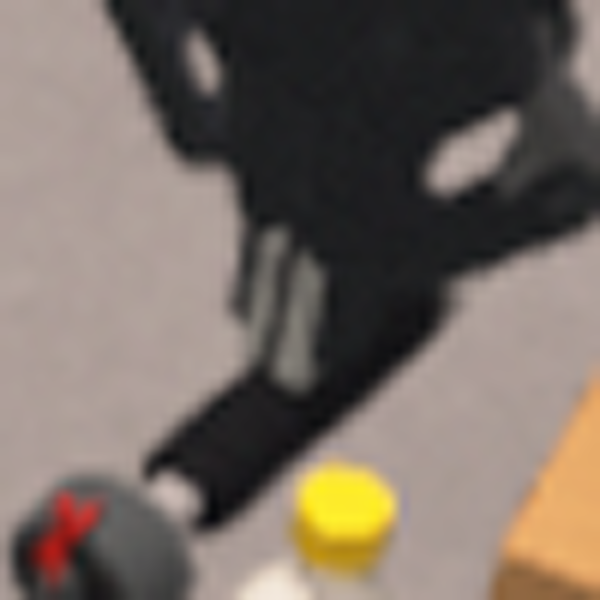

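Emit:
{"op": "play_rows", "data": {"series": [[[0,0,0.005,0,0,0,0.5],[0,0,0.005,0,0,0,0],[0,0,0.005,0,0,0,-0.3],[0,0,0.005,0,0,0,-0.3],[0,0,0.005,0,0,0,-0.3],[0,0,-0.02,0,0,0,-0.3],[0,0,-0.05,0,0,0,-0.3],[0,0,-0.0625,0,0,0,-0.3],[0,0,-0.0625,0,0,0,-0.3]]]}}

```text
time_s: 13.82
position: [488.7, 240.7, 237.0]
tcp_rot: [1.361, 1.103, -1.364]
force: [0.0, -0.2, 0.9]
gripper_width: 0.65
```

```bash
python3 - <<'E'
from h import *
st=robot.state();w=snap('wrist','w13');print(st['time_s'],st['position'],st['force'],st['gripper_width'])
s=snap('scene','s13');crop(s,335,150,405,220,9,'s13d');crop(w,150,150,420,420,2.5,'w13d')
E
```

```text
13.825 [488.71259063 240.66298516 236.95071756] [ 0.03635645 -0.19415895  0.87552768] 0.6497020044021166
```

View pics/w13d.png

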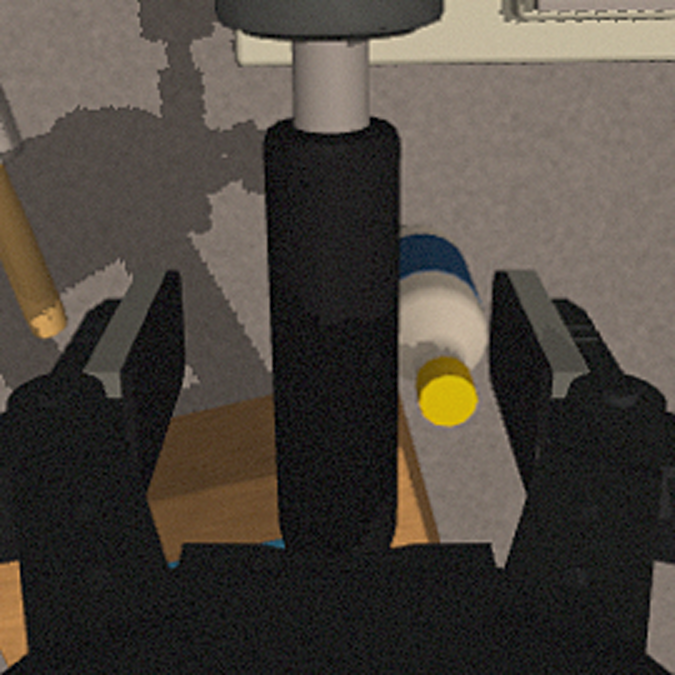

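View pics/s13d.png

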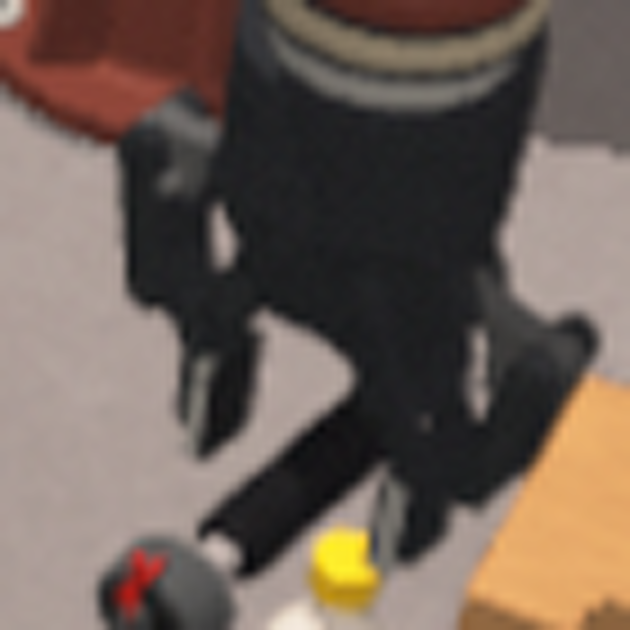

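```bash
python3 - <<'E'
from h import *
w=load('w13');s=load('s13')
print(tri(ray(w,219,259),ray(s,380,211.5)),tri(ray(w,349,259),ray(s,358,200)))
print('sleeve end',tri(ray(w,283,199),ray(s,360.3,211.0)))
print('sleeve axis mid at scene X~490', [ (z,(onz(w,282,199,z)+onz(w,284,369,z))/2, np.linalg.norm(onz(w,282,199,z)-onz(w,284,369,z))) for z in (275,280,285)])
E
```

```text
(array([500.92040571, 270.60408397, 273.9000025 ]), np.float64(11.892725912794855)) (array([498.34171788, 212.95849551, 284.37951297]), np.float64(2.8571417572182845))
sleeve end (array([528.1211675 , 233.86744918, 283.73284015]), np.float64(2.9477457247705026))
sleeve axis mid at scene X~490 [(275, array([485.14575208, 241.95997238, 275.        ]), np.float64(85.08520332634808)), (280, array([487.92003295, 241.35350874, 280.        ]), np.float64(81.93456929184163)), (285, array([490.69431381, 240.7470451 , 285.        ]), np.float64(78.78393525733523))]
```

Emit:
{"op": "play_rows", "data": {"series": [[[0,0,-0.015,0,0,0,-0.3],[0,0,-0.015,0,0,0,0],[0,0,-0.015,0,0,0,0.4],[0,0,-0.015,0,0,0,0.7],[0,0,-0.015,0,0,0,1],[0,0,-0.015,0,0,0,1],[0,0,-0.015,0,0,0,1]]]}}

```text
time_s: 14.8
position: [489.4, 241.0, 232.3]
tcp_rot: [1.363, 1.102, -1.362]
force: [0.0, 0.5, 0.3]
gripper_width: 0.24
```

```bash
python3 - <<'E'
from h import *
st=robot.state();w=snap('wrist','w14');print(st['time_s'],st['position'],st['force'],st['gripper_width'])
s=snap('scene','s14');crop(s,335,150,405,220,9,'s14d');crop(w,150,150,420,420,2.5,'w14d')
E
```

```text
14.8 [489.39922297 240.97853088 232.31217001] [0.00654062 0.49488648 0.26693067] 0.23995170021588105
```

View pics/w14d.png

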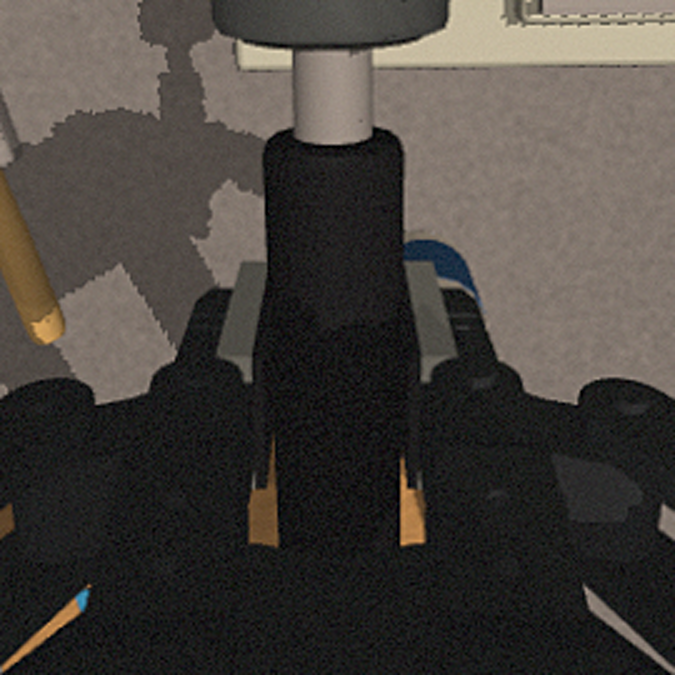

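View pics/s14d.png

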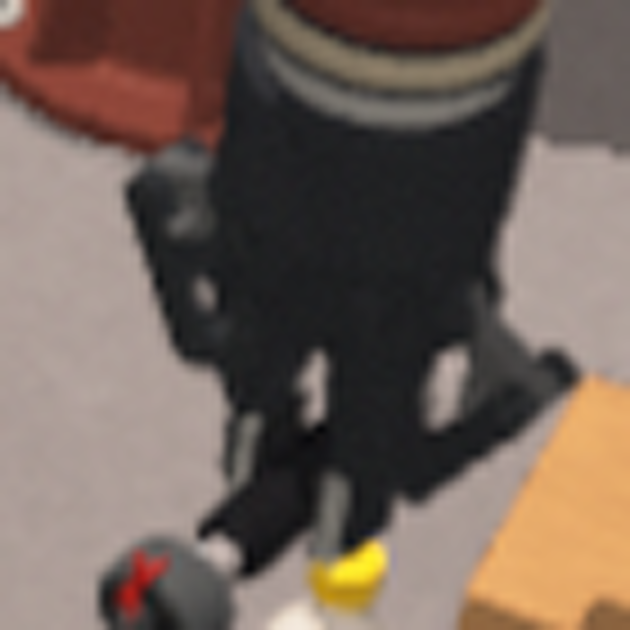

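```bash
cat >> h.py <<'E'
def hnd(th): p=th+.1326; return np.array([-181.6*np.cos(p),181.6*np.sin(p)])
Yw=np.array([.2045,.979])
def tab(th0,ths):
    for th in ths:
        d=hnd(th)-hnd(th0); print(th,(d[0]*Yw/400).round(4),round(d[1]/400,4))
E
python3 - <<'E'
from h import *
tab(1.563,[1.5,1.42,1.34,1.26,1.18,1.1,1.0,.9,.8,.7,.6,.5,.4,.3,.22,.18,.15])
E
```

```text
1.5 [-0.0058 -0.0279] 0.0027
1.42 [-0.0132 -0.0634] 0.0035
1.34 [-0.0207 -0.0989] 0.0013
1.26 [-0.028  -0.1341] -0.0037
1.18 [-0.0353 -0.1688] -0.0115
1.1 [-0.0424 -0.2028] -0.0222
1.0 [-0.051  -0.2439] -0.0394
0.9 [-0.0591 -0.2832] -0.0606
0.8 [-0.0669 -0.3201] -0.0858
0.7 [-0.074  -0.3544] -0.1147
0.6 [-0.0806 -0.3858] -0.1468
0.5 [-0.0864 -0.4138] -0.182
0.4 [-0.0915 -0.4382] -0.2199
0.3 [-0.0958 -0.4588] -0.2601
0.22 [-0.0987 -0.4724] -0.2937
0.18 [-0.0999 -0.4783] -0.3108
0.15 [-0.1007 -0.4822] -0.3239
```

Emit:
{"op": "play_rows", "data": {"series": [[[-0.0058,-0.0279,0.0027,0,0,0,1],[-0.0132,-0.0634,0.0035,0,0,0,1],[-0.0207,-0.0989,0.0013,0,0,0,1],[-0.028,-0.1341,-0.0037,0,0,0,1],[-0.0353,-0.1688,-0.0115,0,0,0,1],[-0.0424,-0.2028,-0.0222,0,0,0,1],[-0.0424,-0.2028,-0.0222,0,0,0,1],[-0.0424,-0.2028,-0.0222,0,0,0,1]]]}}

```text
time_s: 15.9
position: [473.0, 158.7, 223.4]
tcp_rot: [1.363, 1.1, -1.362]
force: [4.9, -1.3, -0.4]
gripper_width: 0.241
```

```bash
python3 - <<'E'
from h import *
st=robot.state();print(st['time_s'],st['position'],st['force'],st['gripper_width'],st['joints'].round(2))
s=snap('scene','s15');crop(s,270,120,410,290,4,'s15d')
E
```

```text
15.9 [472.98924372 158.67584719 223.35255902] [ 4.90080502 -1.33683293 -0.41531013] 0.2407766090139222 [ 0.18 -0.08  1.88 -0.    1.34  1.97]
```

View pics/s15d.png

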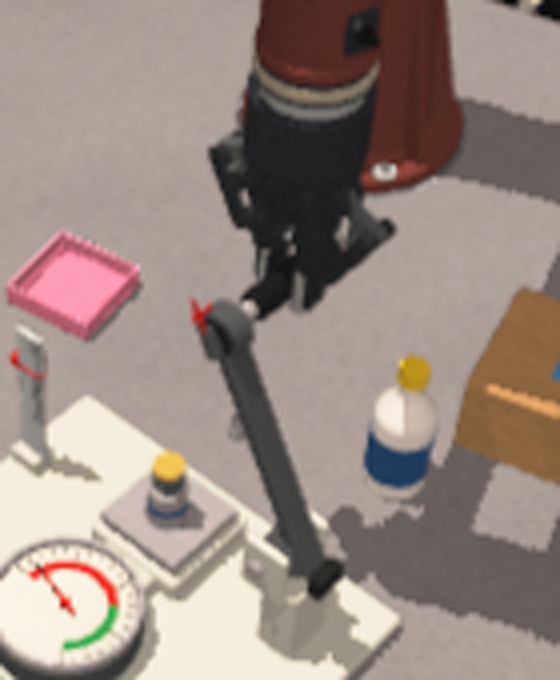

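```bash
sed -i 's/^Yw=.*/Yw=np.array([.19,.982])/' h.py; python3 - <<'E'
from h import *
tab(1.1,[1.0,.9,.8,.7,.6,.5,.4,.3,.22,.18,.15])
E
```

```text
1.0 [-0.008  -0.0412] -0.0172
0.9 [-0.0156 -0.0806] -0.0385
0.8 [-0.0228 -0.1177] -0.0636
0.7 [-0.0294 -0.1521] -0.0925
0.6 [-0.0355 -0.1835] -0.1246
0.5 [-0.0409 -0.2116] -0.1599
0.4 [-0.0457 -0.2362] -0.1978
0.3 [-0.0497 -0.2568] -0.238
0.22 [-0.0523 -0.2705] -0.2715
0.18 [-0.0535 -0.2763] -0.2887
0.15 [-0.0542 -0.2802] -0.3017
```

Adding +0.006 in x (2.4 mm along the axis), stopping at angle ~0.4 to check.

Emit:
{"op": "play_rows", "data": {"series": [[[0.006,-0.001,0,0,0,0,1],[-0.002,-0.042,-0.0172,0,0,0,1],[-0.0096,-0.081,-0.0385,0,0,0,1],[-0.0168,-0.1185,-0.0636,0,0,0,1],[-0.0234,-0.153,-0.0925,0,0,0,1],[-0.0295,-0.1845,-0.1246,0,0,0,1],[-0.0349,-0.2125,-0.1599,0,0,0,1],[-0.0397,-0.237,-0.1978,0,0,0,1],[-0.0397,-0.237,-0.1978,0,0,0,1],[-0.0397,-0.237,-0.1978,0,0,0,1]]]}}

```text
time_s: 17.2
position: [454.1, 63.7, 142.3]
tcp_rot: [1.358, 1.104, -1.368]
force: [-4.6, -4.1, 0.7]
gripper_width: 0.245
```

```bash
python3 - <<'E'
from h import *
st=robot.state();print(st['time_s'],st['position'],st['force'],st['gripper_width'],st['joints'].round(2))
s=snap('scene','s16');crop(s,250,150,390,290,4,'s16d');w=snap('wrist','w16')
E
```

```text
17.2 [454.08859023  63.68054616 142.34390676] [-4.58127885 -4.09817959  0.65935822] 0.24518305765929171 [-0.01 -0.08  2.04 -0.    1.19  1.77]
```

View pics/s16d.png

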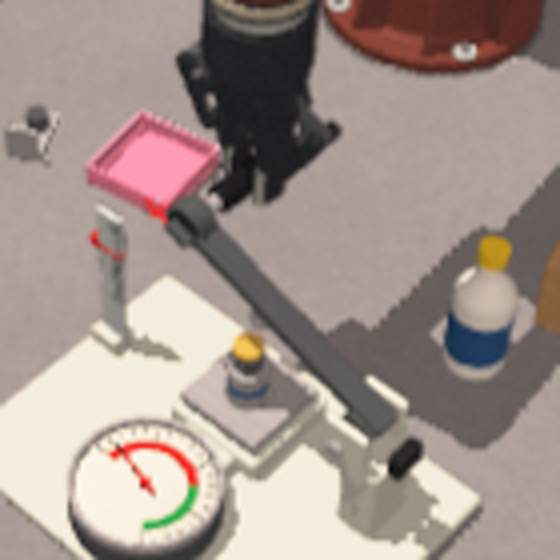

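View pics/w16.png

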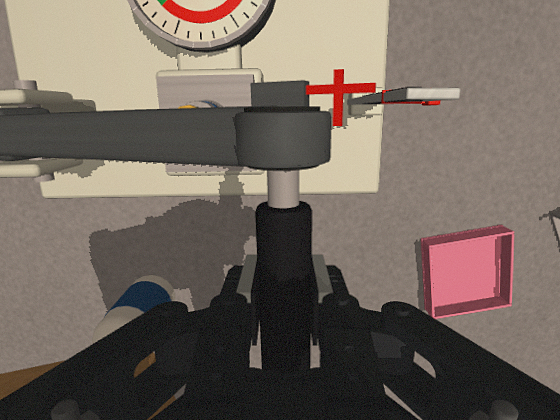

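Emit:
{"op": "play_rows", "data": {"series": [[[-0.0068,-0.0114,0,0,0,0,1],[-0.009,-0.022,-0.02,0,0,0,1],[-0.0108,-0.032,-0.0402,0,0,0,1],[-0.0121,-0.039,-0.057,0,0,0,1],[-0.0134,-0.0457,-0.0737,0,0,0,1],[-0.0146,-0.0515,-0.0909,0,0,0,1],[-0.0146,-0.0515,-0.0909,0,0,0,1],[-0.0146,-0.0515,-0.0909,0,0,0,1]]]}}

```text
time_s: 18.3
position: [451.2, 48.3, 106.7]
tcp_rot: [1.371, 1.107, -1.358]
force: [2.6, 9.9, -4.5]
gripper_width: 0.245
```

```bash
python3 - <<'E'
from h import *
st=robot.state();print(st['time_s'],st['position'],st['force'],st['gripper_width'],st['joints'].round(2))
s=snap('scene','s17');crop(s,250,180,370,290,5,'s17d');w=snap('wrist','w17')
E
```

```text
18.3 [451.24557299  48.28564189 106.71079373] [ 2.5573837   9.89742556 -4.4856453 ] 0.24508048789993567 [-0.06 -0.05  2.09  0.01  1.1   1.72]
```

View pics/s17d.png

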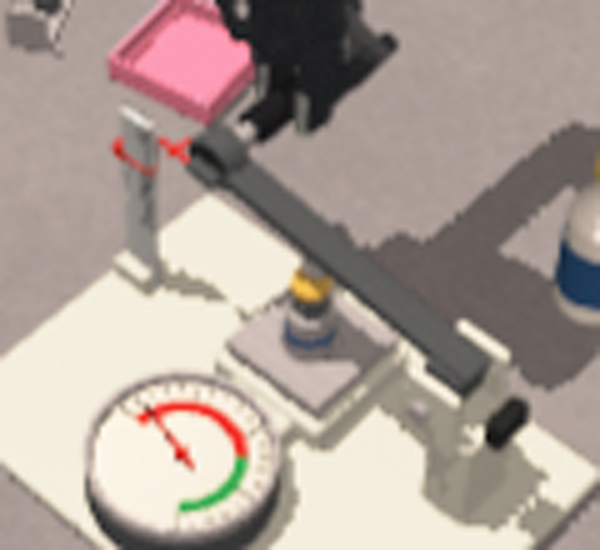

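View pics/w17.png

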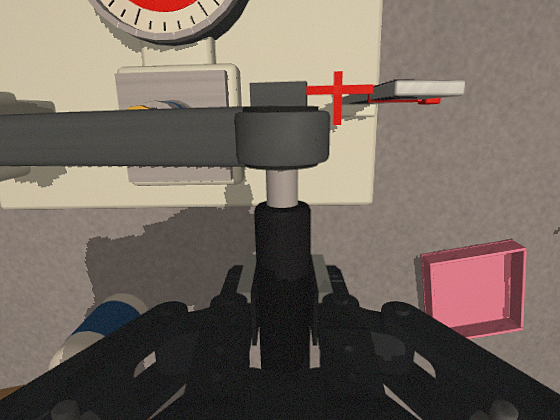

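Emit:
{"op": "play_rows", "data": {"series": [[[0.0017,0.0086,0,0,0,0,1],[-0.0023,-0.0123,0.0019,-0.218,0.042,0,1],[-0.0063,-0.0325,0.0074,-0.437,0.0845,0,1],[-0.0099,-0.0514,0.0165,-0.655,0.127,0,1],[-0.0099,-0.0514,0.0165,-0.655,0.127,0,1],[-0.0099,-0.0514,0.0165,-0.655,0.127,0,1]]]}}

```text
time_s: 19.15
position: [446.7, 24.8, 113.7]
tcp_rot: [0.931, 0.743, -1.59]
force: [-0.6, 3.5, -1.9]
gripper_width: 0.242
```

```bash
python3 - <<'E'
from h import *
st=robot.state();print(st['time_s'],st['position'],st['force'],st['gripper_width'],st['joints'].round(2))
w=snap('wrist','w18'); print(cv2.Rodrigues(st['tcp_rot'])[0].round(2))
E
```

```text
19.15 [446.65876551  24.80033816 113.68790818] [-0.64483844  3.47338223 -1.88974374] 0.24238590750996702 [ 0.24  0.14  1.97 -0.49  1.3   2.22]
[[-0.1   0.98 -0.18]
 [-0.49 -0.21 -0.85]
 [-0.87  0.01  0.5 ]]
```

View pics/w18.png

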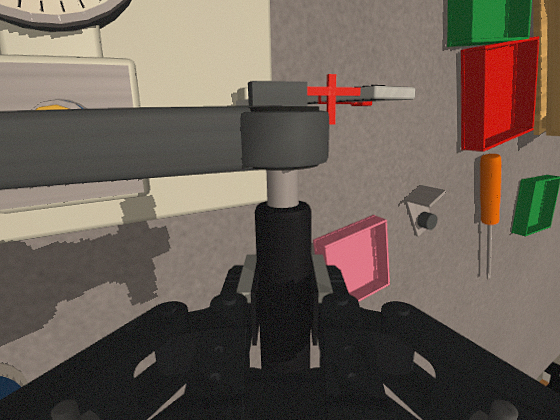

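```bash
python3 - <<'E'
from h import *
w=load('w18');crop(w,290,60,430,140,5.6,'w18d');w=load('w17');crop(w,290,60,480,140,4.2,'w17d')
w=load('w3');crop(w,365,130,475,200,7,'w3r')
E
```

```text
(no output)
```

View pics/w18d.png

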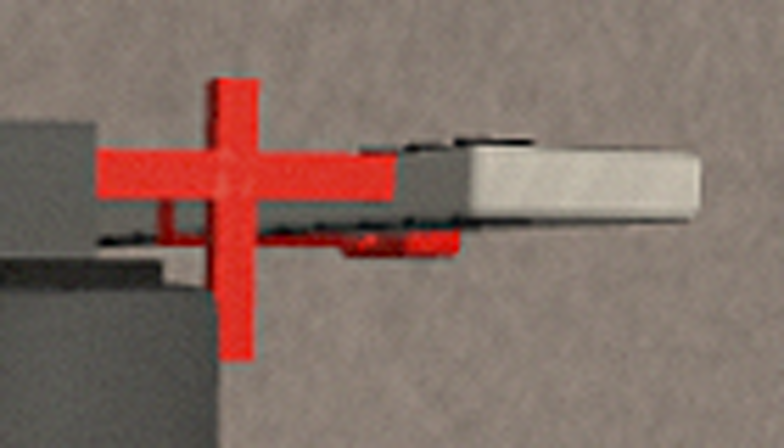

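View pics/w17d.png

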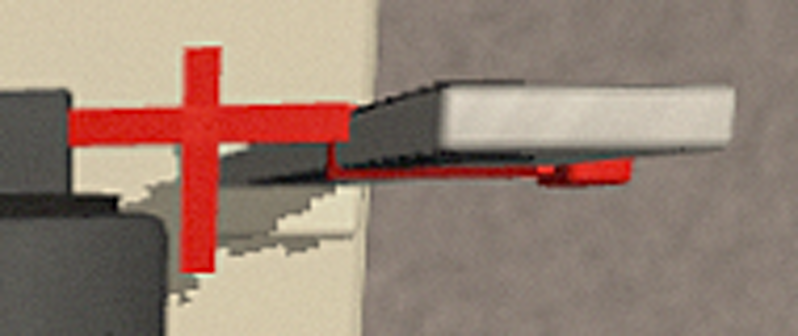

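View pics/w3r.png

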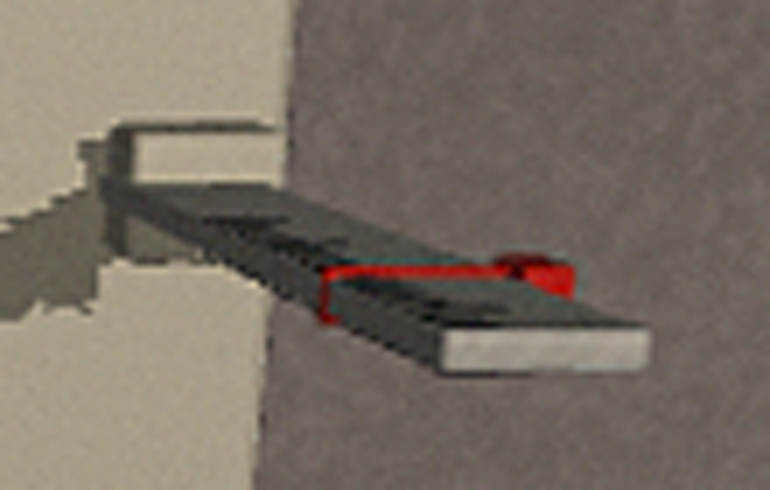

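```bash
cat >> h.py <<'E'
def multi(rs):
    A=np.zeros((3,3));b=np.zeros(3)
    for e,d in rs:
        P=np.eye(3)-np.outer(d,d);A+=P;b+=P@e
    x=np.linalg.solve(A,b);return x,[round(float(np.linalg.norm((np.eye(3)-np.outer(d,d))@(x-e))),2) for e,d in rs]
E
python3 - <<'E'
from h import *
w3,w17,w18,w16=map(load,('w3','w17','w18','w16'))
M=multi([ray(w3,411.6,172.1),ray(w17,368.8,98.1),ray(w18,319.8,99.5)]);print('mark',M)
print('mark 17-18',multi([ray(w17,368.8,98.1),ray(w18,319.8,99.5)]))
print('ptr',multi([ray(w17,373.3,89.3),ray(w18,360.5,91.4)]))
print('rule top corner',multi([ray(w3,428,182),ray(w17,395,90),ray(w18,374,92)]))
S=np.array([531.5,107,52]);a=np.radians(-11.4);X=np.array([np.cos(a),np.sin(a),0]);Y=np.array([-np.sin(a),np.cos(a),0])
for n,p in (('m',M[0]),('p',multi([ray(w17,373.3,89.3),ray(w18,360.5,91.4)])[0])): print(n,(p-S)@X,(p-S)@Y,p[2]-52)
st=robot.state();R=cv2.Rodrigues(st['tcp_rot'])[0];H=st['position']-49*R[:,0];print('H',H,(H-S)@X,(H-S)@Y,H[2]-52)
E
```

```text
mark (array([521.32132381,  -5.98491932, 122.06052091]), [0.91, 0.79, 0.52])
mark 17-18 (array([521.00109461,  -4.8405365 , 124.2607893 ]), [0.13, 0.13])
ptr (array([523.7588112 ,   1.74948477, 160.76390854]), [0.18, 0.18])
rule top corner (array([521.93127195,  -5.00147022, 161.26554653]), [0.59, 0.16, 0.66])
m 12.354435787210045 -112.76774963772631 70.06052090866672
p 13.21507267817 -104.70414898609732 108.76390854233932
H [451.36702046  48.62952105 156.45324451] -67.01469635781613 -73.05776957524077 104.45324451360631
```

```bash
python3 - <<'E'
from h import *
tab(.18,[.15,.12,.1,.08,.06,.04,.02,0])
E
```

```text
0.15 [-0.0008 -0.0039] -0.013
0.12 [-0.0014 -0.0075] -0.0262
0.1 [-0.0019 -0.0096] -0.035
0.08 [-0.0022 -0.0116] -0.0438
0.06 [-0.0026 -0.0134] -0.0527
0.04 [-0.0029 -0.015 ] -0.0616
0.02 [-0.0032 -0.0164] -0.0706
0 [-0.0034 -0.0177] -0.0796
```

Emit:
{"op": "play_rows", "data": {"series": [[[0.0,0.0005,-0.0065,0,0,0,1],[-0.0003,-0.0015,-0.013,0,0,0,1],[-0.0006,-0.003,-0.0195,0,0,0,1],[-0.0008,-0.0042,-0.0262,0,0,0,1],[-0.0008,-0.0042,-0.0262,0,0,0,1],[-0.0008,-0.0042,-0.0262,0,0,0,1]]]}}

```text
time_s: 19.95
position: [446.1, 21.7, 103.8]
tcp_rot: [0.925, 0.738, -1.591]
force: [-2.3, -0.6, -1.5]
gripper_width: 0.237
```

```bash
cat >> h.py <<'E'
def look(f):
    st=robot.state();w=snap('wrist',f);s=snap('scene','s'+f);print(st['time_s'],st['position'].round(2),st['force'].round(2),'H',(st['position']-56*cv2.Rodrigues(st['tcp_rot'])[0][:,0]).round(1))
    a=cv2.resize(w['pixels'][70:120,290:400],None,fx=7,fy=7,interpolation=cv2.INTER_CUBIC)
    b=cv2.resize(s['pixels'][245:300,260:315],None,fx=4,fy=4,interpolation=cv2.INTER_CUBIC)
    o=np.zeros((a.shape[0]+b.shape[0],a.shape[1],3),np.uint8);o[:a.shape[0]]=a;o[a.shape[0]:,:b.shape[1]]=b
    cv2.imwrite('pics/'+f+'d.png',o)
E
python3 -c "
from h import *
look('w19')"
```

```text
19.95 [446.08  21.75 103.85] [-2.27 -0.57 -1.46] H [451.5  49.3 152.3]
```

View pics/w19d.png

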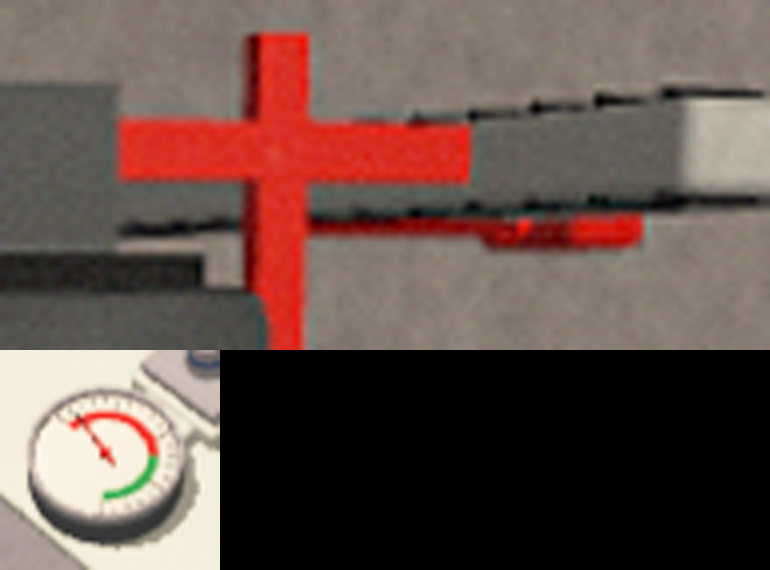

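```bash
cat >> h.py <<'E'
S0=np.array([531.5,107,52]);_a=np.radians(-11.4);XX=np.array([np.cos(_a),np.sin(_a),0]);YY=np.array([-np.sin(_a),np.cos(_a),0])
def tipP(th): p=.0765+th; return S0+13*XX+(100-213*np.cos(p))*YY+np.array([0,0,55+213*np.sin(p)])
MK=np.array([521.3,-6.0,123.])
E
python3 - <<'E'
from h import *
for f in ('w18','w19'):
    w=load(f);print(f,'mark',proj(w,MK),[(t,proj(w,tipP(t)).round(1)) for t in (.18,.15,.12,.1,.05,0)])
print(tipP(0))
E
```

```text
w18 mark [320.10736233  98.78606302] [(0.18, array([363.6,  92.5])), (0.15, array([355.8,  93.5])), (0.12, array([348.2,  94.4])), (0.1, array([343.3,  94.9])), (0.05, array([331.3,  96.2])), (0, array([319.8,  97.3]))]
w19 mark [327.27081258  97.88489755] [(0.18, array([376.8,  90.9])), (0.15, array([367.7,  92. ])), (0.12, array([359.,  93.])), (0.1, array([353.4,  93.7])), (0.05, array([339.8,  95.1])), (0, array([326.9,  96.3]))]
[522.03137857  -5.72951771 123.2786114 ]
```

Emit:
{"op": "play_rows", "data": {"series": [[[-0.0003,-0.002,-0.009,0,0,0,1],[-0.0008,-0.0041,-0.0176,0,0,0,1],[-0.0008,-0.0041,-0.0176,0,0,0,1]]]}}

```text
time_s: 20.42
position: [445.8, 20.3, 96.6]
tcp_rot: [0.925, 0.739, -1.591]
force: [-2.5, -0.3, 0.7]
gripper_width: 0.24
```

```bash
sed -i 's/s\[.pixels.\]\[245:300,260:315\],None,fx=4,fy=4/s["pixels"][248:294,263:309],None,fx=8,fy=8/' h.py; python3 -c "
from h import *
look('w20');w=load('w20');print('mark',proj(w,MK),[(t,proj(w,tipP(t)).round(1)) for t in (.12,.1,.08,.05,0)])"
```

```text
20.425 [445.8   20.29  96.64] [-2.53 -0.32  0.73] H [451.2  47.8 145.1]
mark [334.54139081  97.1821391 ] [(0.12, array([369.3,  92. ])), (0.1, array([363.1,  92.7])), (0.08, array([357. ,  93.3])), (0.05, array([348.2,  94.2])), (0, array([334.2,  95.6]))]
```

View pics/w20d.png

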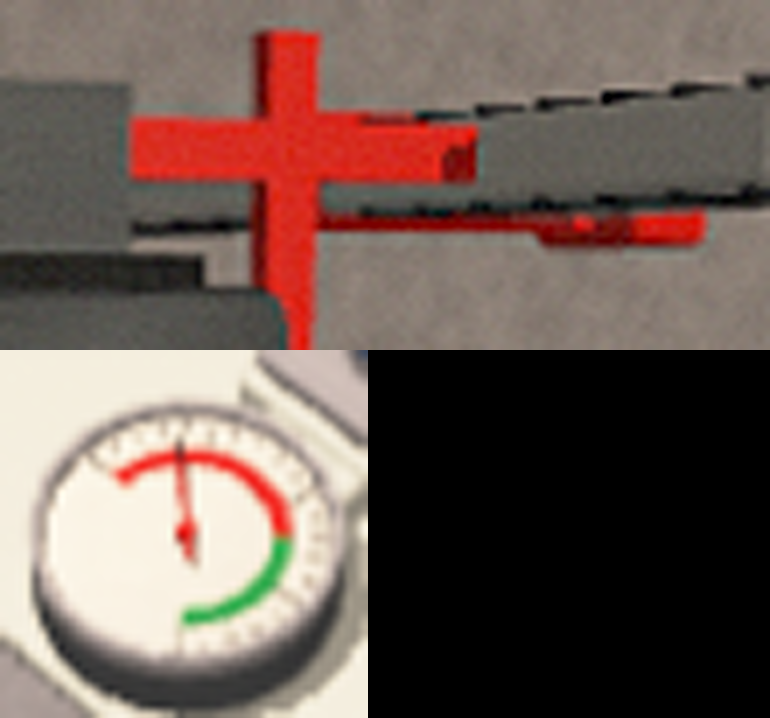

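Emit:
{"op": "play_rows", "data": {"series": [[[-0.0003,-0.0017,-0.009,0,0,0,1],[-0.0007,-0.0034,-0.0178,0,0,0,1],[-0.0007,-0.0034,-0.0178,0,0,0,1]]]}}

```text
time_s: 20.9
position: [445.6, 19.1, 89.5]
tcp_rot: [0.926, 0.739, -1.591]
force: [-3.6, 1.2, 0.5]
gripper_width: 0.243
```

```bash
python3 -c "
from h import *
look('w21');w=load('w21');print('mark',proj(w,MK),[(t,proj(w,tipP(t)).round(1)) for t in (.08,.05,0.02,0)])"
```

```text
20.9 [445.61  19.12  89.49] [-3.61  1.21  0.52] H [451.   46.6 138. ]
mark [342.83400015  96.42937288] [(0.08, array([367.4,  92.3])), (0.05, array([357.8,  93.3])), (0.02, array([348.5,  94.2])), (0, array([342.5,  94.7]))]
```

View pics/w21d.png

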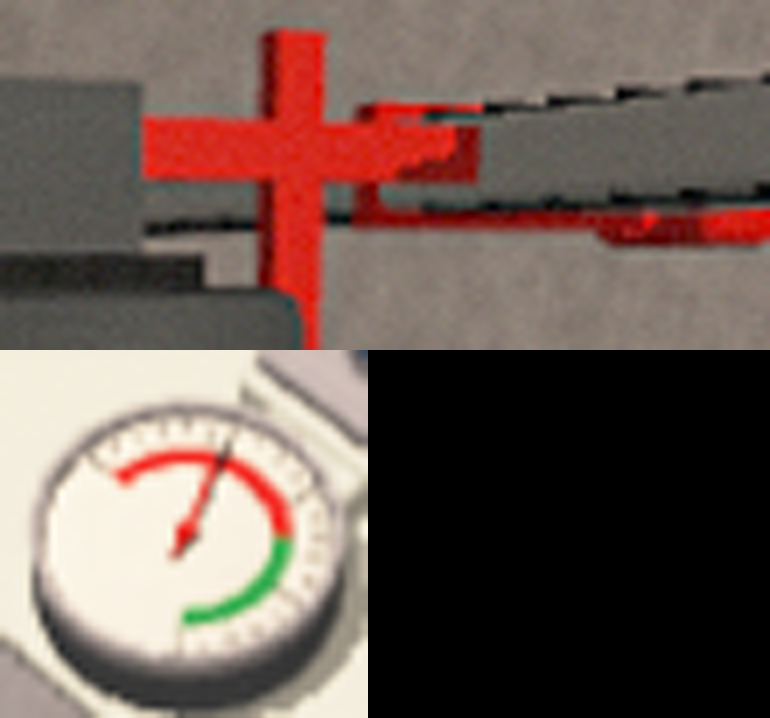

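Emit:
{"op": "play_rows", "data": {"series": [[[-0.0002,-0.001,-0.007,0,0,0,1],[-0.0004,-0.0021,-0.0135,0,0,0,1],[-0.0004,-0.0021,-0.0135,0,0,0,1]]]}}

```text
time_s: 21.38
position: [445.5, 18.4, 84.1]
tcp_rot: [0.926, 0.739, -1.591]
force: [-4.4, 1.3, 2.2]
gripper_width: 0.24
```

```bash
python3 -c "
from h import *
look('w22');w=load('w22');print('mark',proj(w,MK),[(t,proj(w,tipP(t)).round(1)) for t in (.05,0.03,.02,.01,0)])"
```

```text
21.375 [445.51  18.37  84.14] [-4.42  1.3   2.24] H [450.9  45.9 132.6]
mark [349.86529947  95.83951466] [(0.05, array([365.9,  92.5])), (0.03, array([359.2,  93.2])), (0.02, array([356. ,  93.5])), (0.01, array([352.8,  93.8])), (0, array([349.6,  94.1]))]
```

View pics/w22d.png

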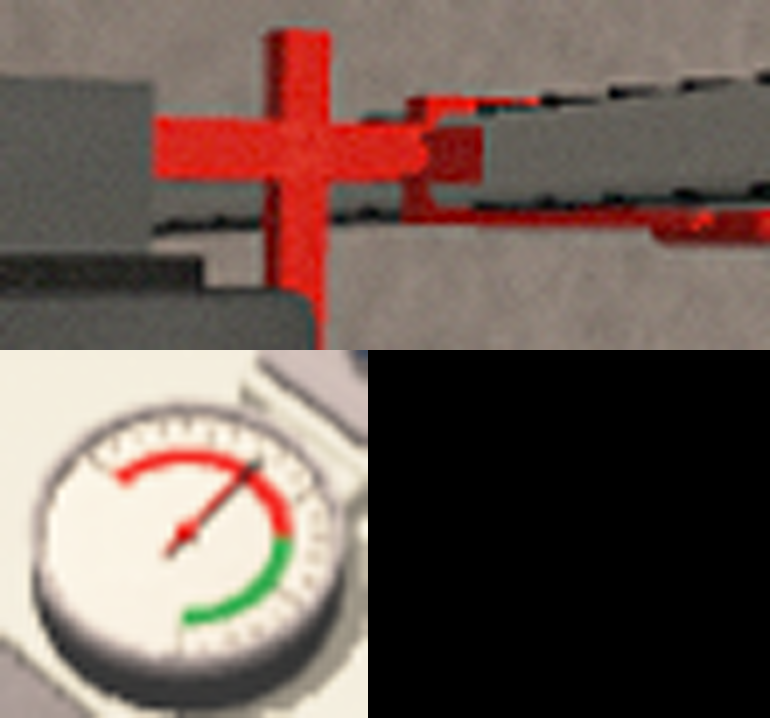

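Emit:
{"op": "play_rows", "data": {"series": [[[-0.0001,-0.0006,-0.005,0,0,0,1],[-0.0002,-0.0011,-0.01,0,0,0,1],[-0.0002,-0.0011,-0.01,0,0,0,1]]]}}

```text
time_s: 21.85
position: [445.4, 18.0, 80.4]
tcp_rot: [0.926, 0.739, -1.591]
force: [-4.6, 2.6, 3.4]
gripper_width: 0.239
```

```bash
python3 -c "
from h import *
look('w23');w=load('w23');print('mark',proj(w,MK),[(t,proj(w,tipP(t)).round(1)) for t in (0.03,.02,.01,0)])
crop(w,330,75,380,115,15,'w23e')"
```

```text
21.85 [445.42  17.96  80.36] [-4.57  2.64  3.44] H [450.8  45.5 128.9]
mark [355.29616591  95.37561623] [(0.03, array([365.2,  92.6])), (0.02, array([361.7,  92.9])), (0.01, array([358.4,  93.3])), (0, array([355. ,  93.6]))]
```

View pics/w23d.png

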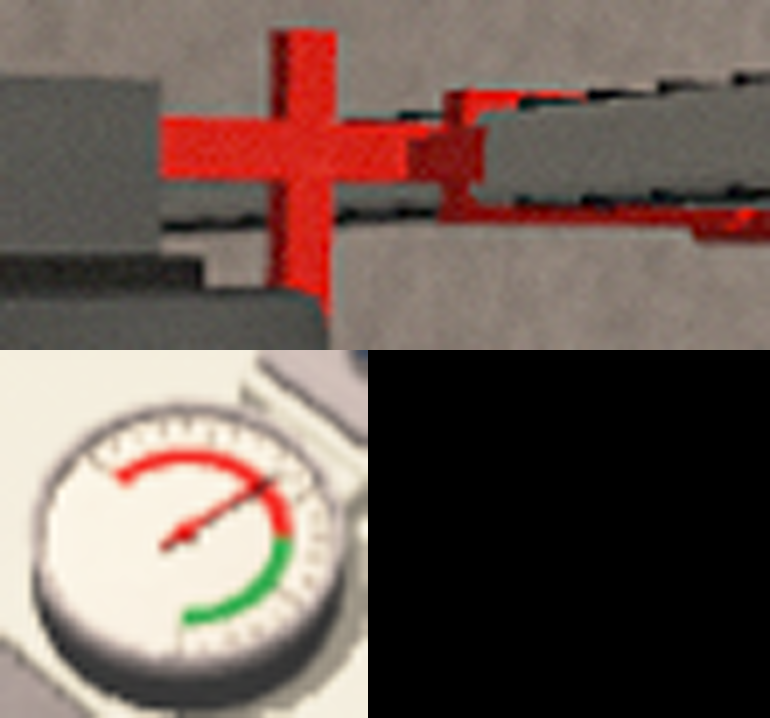

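View pics/w23e.png

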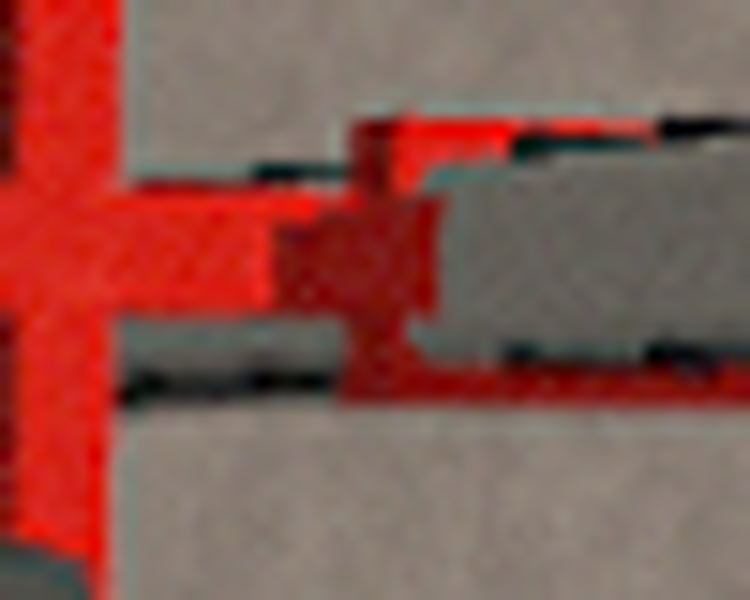

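Emit:
{"op": "play_rows", "data": {"series": [[[0,-0.0002,-0.002,0,0,0,1],[0,-0.0004,-0.004,0,0,0,1],[0,-0.0004,-0.004,0,0,0,1]]]}}

```text
time_s: 22.32
position: [445.4, 17.8, 78.9]
tcp_rot: [0.926, 0.739, -1.591]
force: [-4.7, 3.0, 2.8]
gripper_width: 0.241
```

```bash
python3 -c "
from h import *
look('w24');w=load('w24');print('mark',proj(w,MK),[(t,proj(w,tipP(t)).round(1)) for t in (0.03,.02,.01,0)])
crop(w,330,75,380,115,15,'w24e')"
```

```text
22.325 [445.42  17.84  78.9 ] [-4.66  3.01  2.82] H [450.8  45.3 127.4]
mark [357.55335596  95.19029405] [(0.03, array([367.6,  92.4])), (0.02, array([364.1,  92.7])), (0.01, array([360.7,  93. ])), (0, array([357.3,  93.4]))]
```

View pics/w24e.png

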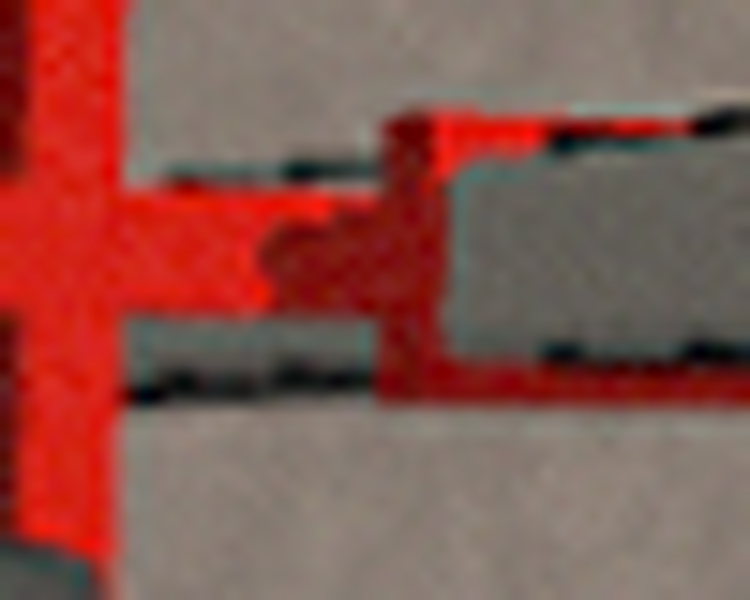

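View pics/w24d.png

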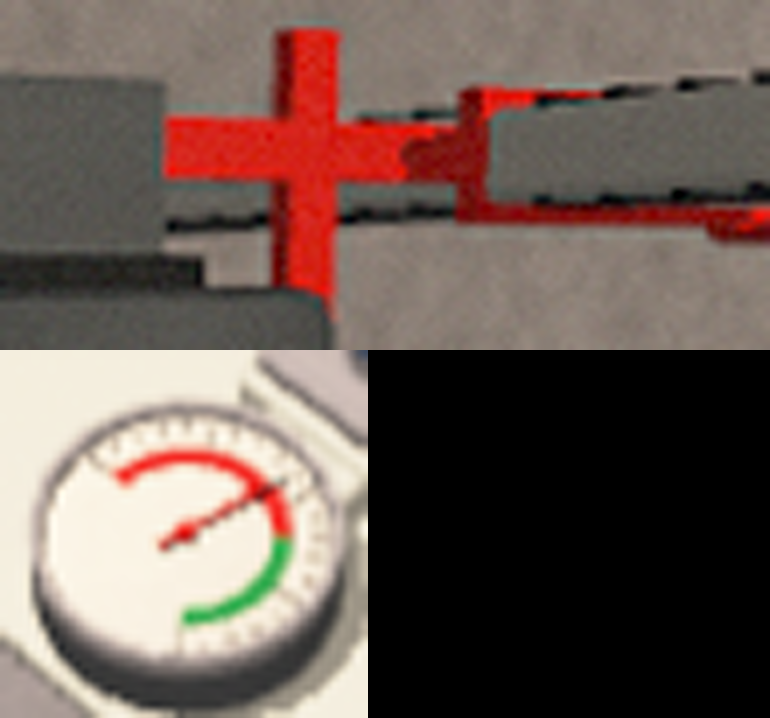

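Emit:
{"op": "play_rows", "data": {"series": [[[0,0,-0.001,0,0,0,1],[0,0,-0.001,0,0,0,1],[0,0,-0.001,0,0,0,1],[0,0,-0.001,0,0,0,1]]]}}

```text
time_s: 22.92
position: [445.4, 17.8, 78.6]
tcp_rot: [0.926, 0.739, -1.591]
force: [-5.4, 2.8, 3.4]
gripper_width: 0.241
```

```bash
python3 -c "
from h import *
look('w25');w=load('w25');print('mark',proj(w,MK),[(t,proj(w,tipP(t)).round(1)) for t in (.01,0)])
crop(w,330,75,380,115,15,'w25e')"
```

```text
22.925 [445.4   17.81  78.55] [-5.41  2.82  3.42] H [450.8  45.3 127. ]
mark [358.07103308  95.14617916] [(0.01, array([361.2,  93. ])), (0, array([357.8,  93.3]))]
```

View pics/w25e.png

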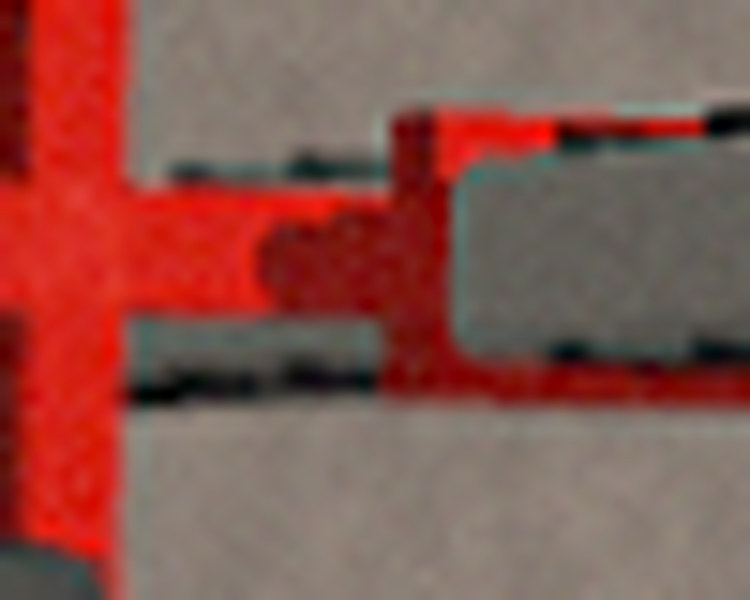

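Emit:
{"op": "play_rows", "data": {"series": [[[0,0,0,0,0,0,1],[0,0,0,0,0,0,1],[0,0,0,0,0,0,1],[0,0,0,0,0,0,1],[0,0,0,0,0,0,1],[0,0,0,0,0,0,1],[0,0,0,0,0,0,1],[0,0,0,0,0,0,1],[0,0,0,0,0,0,1],[0,0,0,0,0,0,1],[0,0,0,0,0,0,1],[0,0,0,0,0,0,1]]]}}

```text
time_s: 24.52
position: [445.4, 17.8, 78.6]
tcp_rot: [0.926, 0.739, -1.591]
force: [-5.4, 2.3, 3.8]
gripper_width: 0.241
```

```bash
python3 -c "
from h import *
look('w26');w=load('w26')
crop(w,330,75,380,115,15,'w26e')"
```

```text
24.525 [445.41  17.8   78.57] [-5.37  2.28  3.82] H [450.8  45.3 127.1]
```

View pics/w26e.png

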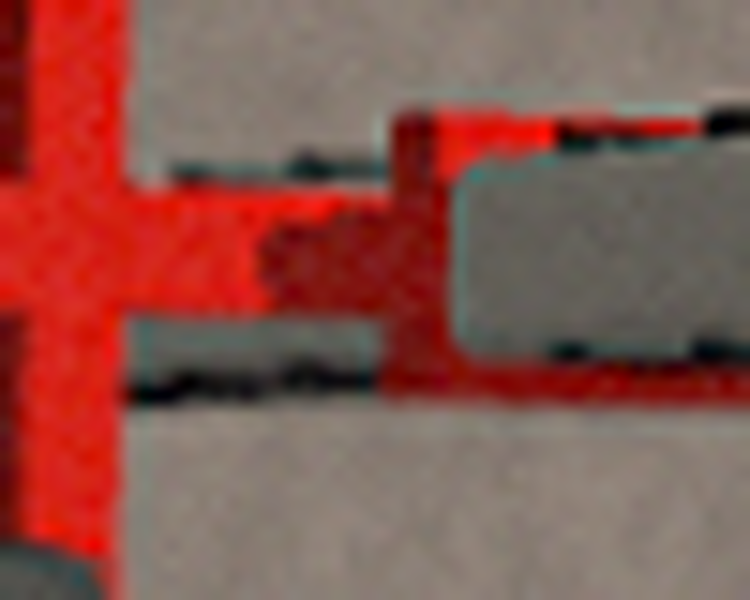

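```bash
python3 - <<'E'
from h import *
tab(-.022,[.02,.06,.1,.14,.18,.25,.32,.4])
E
```

```text
0.02 [0.0005 0.0025] 0.0189
0.06 [0.0011 0.0055] 0.0368
0.1 [0.0018 0.0093] 0.0545
0.14 [0.0027 0.0137] 0.0721
0.18 [0.0037 0.0189] 0.0895
0.25 [0.0057 0.0295] 0.1194
0.32 [0.0082 0.0422] 0.1484
0.4 [0.0114 0.059 ] 0.1804
```

Emit:
{"op": "play_rows", "data": {"series": [[[0.0005,0.0025,0.0189,0,0,0,1],[0.0011,0.0055,0.0368,0,0,0,1],[0.0,0.0093,0.0545,0,0,0,1],[-0.001,0.0145,0.0721,0,0,0,1],[-0.0013,0.0199,0.0895,0,0,0,1],[0.0007,0.0305,0.1194,0,0,0,1],[0.0032,0.0432,0.1484,0,0,0,1],[0.0064,0.06,0.1804,0,0,0,1],[0.0106,0.0817,0.1701,0.218,-0.042,0,1],[0.0151,0.1049,0.1638,0.437,-0.0845,0,1],[0.0197,0.1287,0.1616,0.655,-0.127,0,1],[0.0197,0.1287,0.1616,0.655,-0.127,0,1]]]}}

```text
time_s: 26.12
position: [454.8, 65.6, 145.1]
tcp_rot: [1.365, 1.095, -1.362]
force: [-1.7, -7.9, 3.3]
gripper_width: 0.238
```

```bash
python3 - <<'E'
from h import *
st=robot.state();print(st['time_s'],st['position'],st['force'],cv2.Rodrigues(st['tcp_rot'])[0].round(3).tolist())
H=st['position']-56*cv2.Rodrigues(st['tcp_rot'])[0][:,0]; r=H-S0; y=r@YY-100; z=r[2]-55; print(r@XX,y,z,np.hypot(y,z),np.arctan2(z,-y)-.1326)
tab(.4,[.5,.6,.7,.8,.9,1.0,1.1,1.2,1.3,1.4,1.5,1.6])
E
```

```text
26.125 [454.7699061   65.5802666  145.14995481] [-1.68482741 -7.92620111  3.28142666] [[0.004, 0.977, -0.212], [-0.003, -0.212, -0.977], [-1.0, 0.005, 0.002]]
-67.30921026179608 -155.64827611619535 94.1491259020475 181.90778918469374 0.41140281805754325
0.5 [0.0047 0.0245] 0.0379
0.6 [0.0102 0.0526] 0.0731
0.7 [0.0163 0.0841] 0.1053
0.8 [0.0229 0.1185] 0.1341
0.9 [0.0301 0.1556] 0.1593
1.0 [0.0377 0.1949] 0.1806
1.1 [0.0457 0.2362] 0.1978
1.2 [0.054  0.2789] 0.2107
1.3 [0.0624 0.3227] 0.2191
1.4 [0.071  0.3671] 0.2231
1.5 [0.0796 0.4116] 0.2226
1.6 [0.0882 0.4559] 0.2175
```

Emit:
{"op": "play_rows", "data": {"series": [[[-0.0012,-0.006,0.003,0,0,0,1],[0.0035,0.0185,0.041,0,0,0,1],[0.009,0.047,0.076,0,0,0,1],[0.0153,0.0791,0.1083,0,0,0,1],[0.0221,0.1145,0.1365,0,0,0,1],[0.0295,0.1526,0.1605,0,0,0,1],[0.0373,0.1929,0.1815,0,0,0,1],[0.0457,0.2362,0.1978,0,0,0,1],[0.054,0.2789,0.2107,0,0,0,1],[0.0624,0.3227,0.2191,0,0,0,1],[0.0624,0.3227,0.2191,0,0,0,1]]]}}

```text
time_s: 27.5
position: [481.6, 200.8, 232.7]
tcp_rot: [1.367, 1.1, -1.353]
force: [5.6, -0.9, 2.0]
gripper_width: 0.241
```

```bash
python3 - <<'E'
from h import *
st=robot.state();print(st['time_s'],st['position'],st['force'])
H=st['position']-56*cv2.Rodrigues(st['tcp_rot'])[0][:,0]; r=H-S0; y=r@YY-100; z=r[2]-55; print(r@XX,y,z,np.hypot(y,z),np.arctan2(z,-y)-.1326)
tab(1.3,[1.4,1.5,1.6,1.7,1.75,1.8])
E
```

```text
27.5 [481.58905062 200.77657316 232.69030132] [ 5.56960485 -0.88404957  2.01740201]
-67.87668796327885 -18.17833770728292 181.68825274368925 182.59538095706236 1.3384758371517025
1.4 [0.0086 0.0444] 0.004
1.5 [0.0172 0.089 ] 0.0035
1.6 [0.0258 0.1332] -0.0016
1.7 [0.0342 0.1768] -0.0111
1.75 [0.0383 0.1982] -0.0176
1.8 [0.0424 0.2192] -0.0251
```

Emit:
{"op": "play_rows", "data": {"series": [[[0.0093,0.0214,0.0005,0,0,0,1],[0.0179,0.066,0.0,0,0,0,1],[0.0265,0.11,-0.005,0,0,0,1],[0.0349,0.154,-0.0146,0,0,0,1],[0.037,0.1652,-0.018,0,0,0,1],[0.037,0.1652,-0.018,0,0,0,1],[0.037,0.1652,-0.018,0,0,0,1]]]}}

```text
time_s: 28.38
position: [494.9, 268.1, 226.4]
tcp_rot: [1.369, 1.105, -1.355]
force: [1.8, 2.3, 6.1]
gripper_width: 0.242
```

```bash
python3 - <<'E'
from h import *
st=robot.state();print(st['time_s'],st['position'],st['force'])
H=st['position']-56*cv2.Rodrigues(st['tcp_rot'])[0][:,0]; r=H-S0; y=r@YY-100; z=r[2]-55; print(r@XX,y,z,np.hypot(y,z),np.arctan2(z,-y)-.1326)
s=snap('scene','s27');crop(s,250,140,430,290,4,'s27d');w=snap('wrist','w27')
E
```

```text
28.375 [494.90463669 268.12787013 226.36440134] [1.83691081 2.2735387  6.09553234]
-67.94672017601276 50.2894905558438 175.36232670812035 182.43074984456936 1.71747615679049
```

View pics/s27d.png

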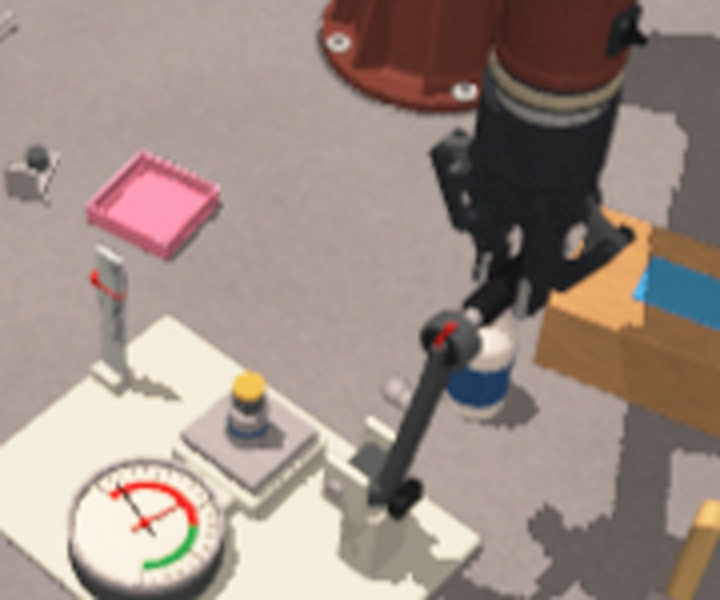

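View pics/w27.png

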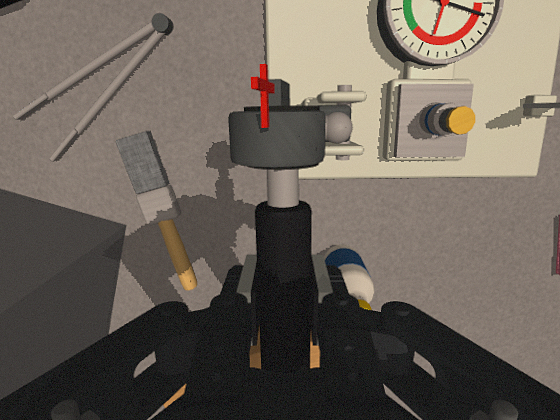

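Emit:
{"op": "play_rows", "data": {"series": [[[0.002,0.01,0.002,0,0,0,1],[0.0038,0.0197,0.0,0,0,0,1],[0.0038,0.0197,0.0,0,0,0,1],[0.0038,0.0197,0.0,0,0,0,1]]]}}

```text
time_s: 28.98
position: [495.8, 273.5, 224.9]
tcp_rot: [1.365, 1.102, -1.359]
force: [2.8, 0.3, 5.4]
gripper_width: 0.24
```

```bash
python3 - <<'E'
from h import *
st=robot.state();print(st['time_s'],st['position'],st['force'])
H=st['position']-56*cv2.Rodrigues(st['tcp_rot'])[0][:,0]; r=H-S0; y=r@YY-100; z=r[2]-55; print(r@XX,y,z,np.hypot(y,z),np.arctan2(z,-y)-.1326)
E
```

```text
28.975 [495.84156885 273.51045831 224.8870611 ] [2.80997948 0.32268173 5.44272731]
-68.00952122279604 56.02991965375065 173.8866857881531 182.69080817269827 1.7499125505015831
```

Emit:
{"op": "play_rows", "data": {"series": [[[0.002,0.008,0.004,0,0,0,1],[0.002,0.008,0.004,0,0,0,1],[0.002,0.008,0.004,0,0,0,1]]]}}

```text
time_s: 29.35
position: [496.0, 275.0, 224.7]
tcp_rot: [1.362, 1.101, -1.362]
force: [3.9, -2.3, 1.8]
gripper_width: 0.241
```

```bash
python3 - <<'E'
from h import *
st=robot.state();print(st['time_s'],st['position'],st['force'])
H=st['position']-56*cv2.Rodrigues(st['tcp_rot'])[0][:,0]; r=H-S0; y=r@YY-100; z=r[2]-55; print(r@XX,y,z,np.hypot(y,z),np.arctan2(z,-y)-.1326)
E
```

```text
29.35 [496.02236369 274.96111719 224.65659039] [ 3.89220241 -2.31996389  1.82648467]
-68.03453301165968 57.707875835961545 173.65651288464557 182.99394361768867 1.7590260136878324
```

Emit:
{"op": "play_rows", "data": {"series": [[[0,0,0,0,0,0,0.5],[0,0,0,0,0,0,0.1],[0,0,0,0,0,0,-0.3],[0,0,0,0,0,0,-0.3],[0,0,0.08,0,0,0,-0.3],[0,0,0.2,0,0,0,-0.3],[0,0,0.3,0,0,0,-0.3],[0.03,-0.12,0.3,0,0,0,-0.3],[0.06,-0.27,0.3,0,0,0,-0.3],[0.09,-0.41,0.25,0,0,0,-0.3],[0.09,-0.42,0.15,0,0,0,-0.3],[0.09,-0.42,0.05,0,0,0,-0.3]]]}}

```text
time_s: 30.85
position: [531.6, 106.4, 244.1]
tcp_rot: [1.365, 1.101, -1.364]
force: [0.0, 0.9, -0.6]
gripper_width: 0.649
```

Emit:
{"op": "play_rows", "data": {"series": [[[0,0,0,0,0,0,-0.3],[0,0,0,0,0,0,-0.3]]]}}

```text
time_s: 31.1
position: [532.1, 107.8, 246.4]
tcp_rot: [1.363, 1.102, -1.361]
force: [-0.3, -0.6, 0.7]
gripper_width: 0.651
```

```bash
python3 - <<'E'
from h import *
st=robot.state();w=snap('wrist','w28');print(st['time_s'],st['position'],st['force'])
s=snap('scene','s28');crop(s,250,140,430,290,4,'s28d');crop(w,170,0,400,240,3,'w28d')
E
```

```text
31.1 [532.14703809 107.75889337 246.43987686] [-0.31836279 -0.56826971  0.7082471 ]
```

View pics/w28d.png

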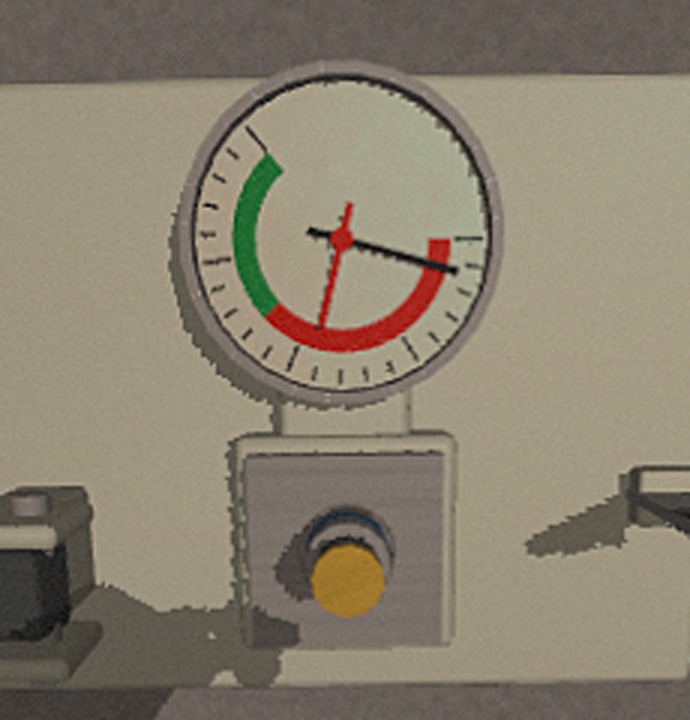

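View pics/s28d.png

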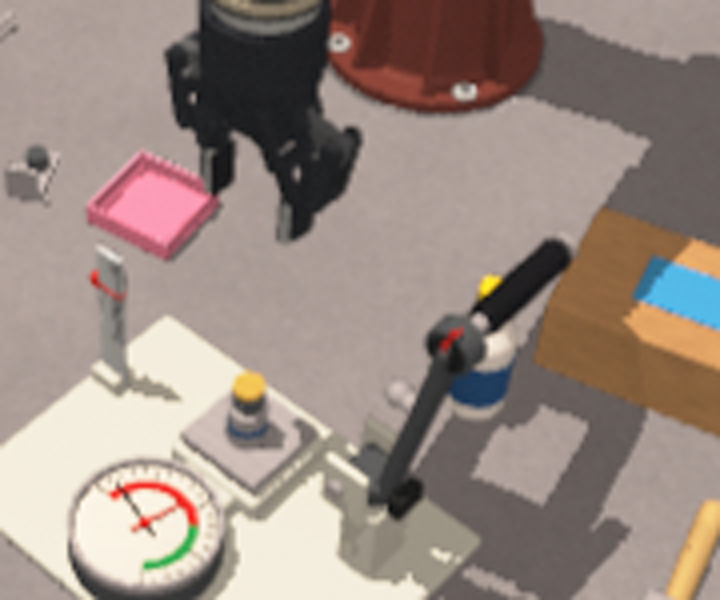

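```bash
python3 - <<'E'
from h import *
w=load('w28');print(onz(w,286,193.5,112),w['eye'])
w=load('w4');print(onz(w,*capc(w)[0],195),robot.state()['position'],robot.state()['joints'].round(2))
E
```

```text
[532.6833496  106.03892839 112.        ] [602.90361401  92.54624429 419.7522021 ]
[532.09079618 105.83154861 195.        ] [533.01446116 107.89954787 247.70261512] [0.07 0.   1.76 0.   1.38 1.85]
```

Emit:
{"op": "play_rows", "data": {"series": [[[-0.001,-0.0045,-0.13,0,0,0,-0.3],[-0.001,-0.0045,-0.26,0,0,0,-0.3],[-0.001,-0.0045,-0.375,0,0,0,-0.3],[-0.001,-0.0045,-0.375,0,0,0,-0.3],[-0.001,-0.0045,-0.375,0,0,0,-0.3],[-0.001,-0.0045,-0.375,0,0,0,-0.3]]]}}

```text
time_s: 31.95
position: [534.1, 105.9, 98.5]
tcp_rot: [1.366, 1.099, -1.357]
force: [0.0, 1.0, 0.3]
gripper_width: 0.647
```

```bash
python3 - <<'E'
from h import *
st=robot.state();w=snap('wrist','w29');print(st['time_s'],st['position'],st['force']); crop(w,180,100,390,420,1.8,'w29d')
c,r,b=capc(w,(240,150,330,300));print(c,onz(w,*c,112))
E
```

```text
31.95 [534.08467741 105.91076155  98.54819573] [4.51600948e-04 9.81198189e-01 2.87216558e-01]
(283.45336151123047, 258.4544448852539) [535.1993304  106.02077934 112.        ]
```

View pics/w29d.png

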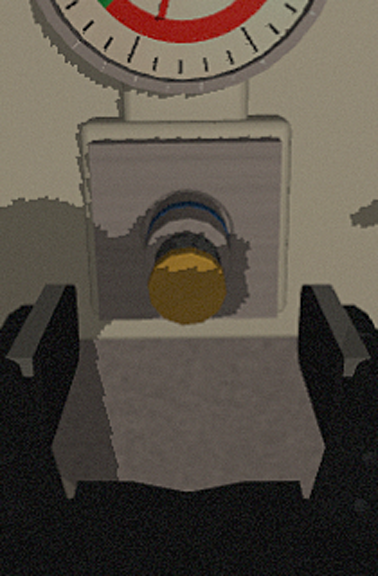

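Emit:
{"op": "play_rows", "data": {"series": [[[-0.002,0,-0.08,0,0,0,-0.3],[-0.002,0,-0.14,0,0,0,-0.3],[-0.002,0,-0.18,0,0,0,-0.3],[-0.002,0,-0.189,0,0,0,-0.3],[-0.002,0,-0.189,0,0,0,-0.3],[-0.002,0,-0.189,0,0,0,-0.3]]]}}

```text
time_s: 32.75
position: [531.4, 105.7, 20.5]
tcp_rot: [1.364, 1.101, -1.36]
force: [0.8, 0.3, -0.3]
gripper_width: 0.648
```

```bash
python3 - <<'E'
from h import *
st=robot.state();w=snap('wrist','w30');print(st['time_s'],st['position'],st['force']); s=snap('scene','s30');crop(s,270,190,370,290,6,'s30d')
E
```

```text
32.75 [531.44602128 105.71369877  20.5427839 ] [ 0.77122958  0.30999494 -0.29915326]
```

View pics/w30.png

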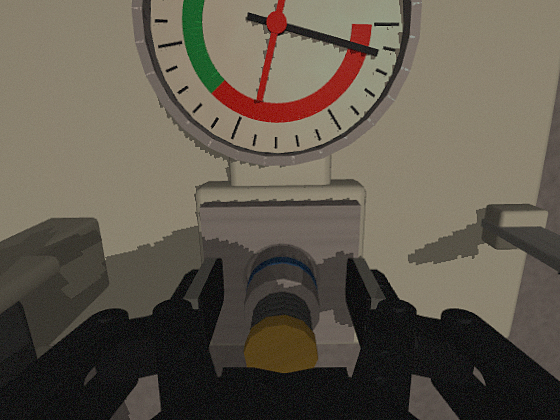

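View pics/s30d.png

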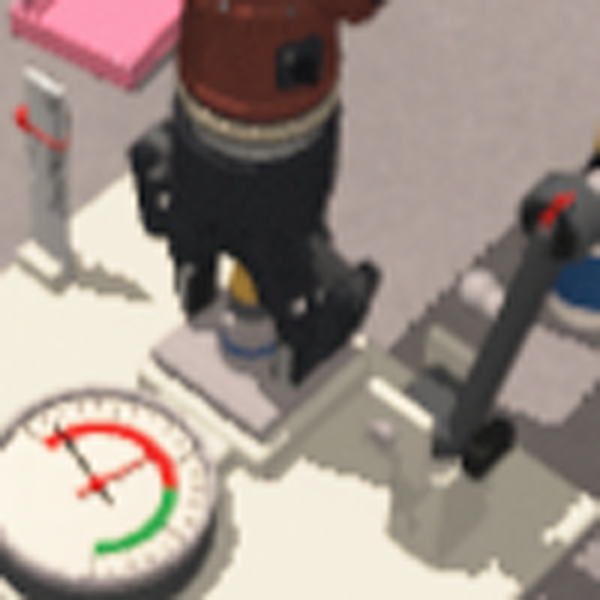

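Emit:
{"op": "play_rows", "data": {"series": [[[0,0,0.01,0,0,0,-0.3],[0,0,0.01,0,0,0,0],[0,0,0.01,0,0,0,0.2],[0,0,0.01,0,0,0,0.4],[0,0,0.01,0,0,0,0.7],[0,0,0.01,0,0,0,1],[0,0,0.01,0,0,0,1],[0,0,0.01,0,0,0,1]]], "grip_force": 30}}

```text
time_s: 33.85
position: [530.3, 105.9, 23.4]
tcp_rot: [1.363, 1.103, -1.362]
force: [-0.7, 2.6, 2.4]
gripper_width: 0.337
```

```bash
python3 - <<'E'
from h import *
st=robot.state();w=snap('wrist','w31');print(st['time_s'],st['position'],st['force'],st['gripper_width'])
E
```

```text
33.85 [530.25577842 105.89526304  23.43413847] [-0.69586648  2.64423512  2.43473936] 0.33690559307916235
```

View pics/w31.png

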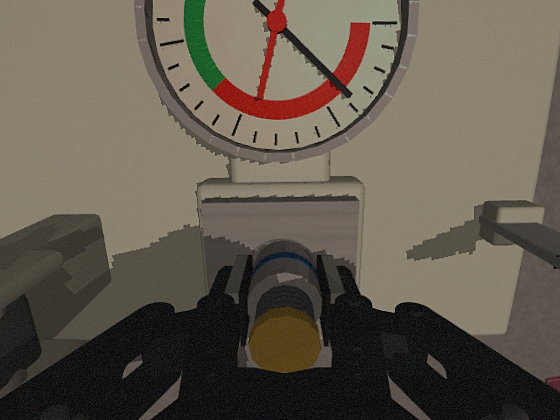

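Emit:
{"op": "play_rows", "data": {"series": [[[0,0,0.02,0,0,0,1],[0,0,0.1,0,0,0,1],[0,0,0.22,0,0,0,1],[0,0,0.34,0,0,0,1],[0,0,0.42,0,0,0,1],[-0.02,-0.12,0.42,0,0,0,1],[-0.05,-0.26,0.42,0,0,0,1],[-0.08,-0.41,0.42,0,0,0,1],[-0.11,-0.56,0.42,0,0,0,1],[-0.13,-0.71,0.42,0,0,0,1],[-0.15,-0.86,0.42,0,0,0,1],[-0.1625,-0.98,0.4,0,0,0,1]]]}}

```text
time_s: 35.4
position: [464.5, -289.8, 184.1]
tcp_rot: [1.362, 1.099, -1.364]
force: [1.5, 0.1, -2.1]
gripper_width: 0.343
```

Emit:
{"op": "play_rows", "data": {"series": [[[0,-0.1,-0.06,0,0,0,1],[0,-0.18,-0.15,0,0,0,1],[0,-0.18,-0.2,0,0,0,1],[0,-0.18,-0.2,0,0,0,1],[0,-0.18,-0.2,0,0,0,1]]]}}

```text
time_s: 36.02
position: [465.8, -358.0, 104.3]
tcp_rot: [1.361, 1.102, -1.361]
force: [0.8, -0.2, -0.4]
gripper_width: 0.339
```

```bash
python3 - <<'E'
from h import *
st=robot.state();w=snap('wrist','w32');print(st['time_s'],st['position'],st['force'],st['gripper_width'])
h=cv2.cvtColor(w['pixels'],cv2.COLOR_BGR2HSV);m=cv2.inRange(h,np.array((0,150,60)),np.array((6,255,255)))|cv2.inRange(h,np.array((175,150,60)),np.array((180,255,255)))
c=max(cv2.findContours(m,cv2.RETR_EXTERNAL,cv2.CHAIN_APPROX_NONE)[0],key=cv2.contourArea);print(cv2.boundingRect(c))
E
```

```text
36.025 [ 465.84648319 -358.04041983  104.33963267] [ 0.8263628  -0.18546373 -0.37414917] 0.3394624657434182
(191, 113, 184, 156)
```

View pics/w32.png

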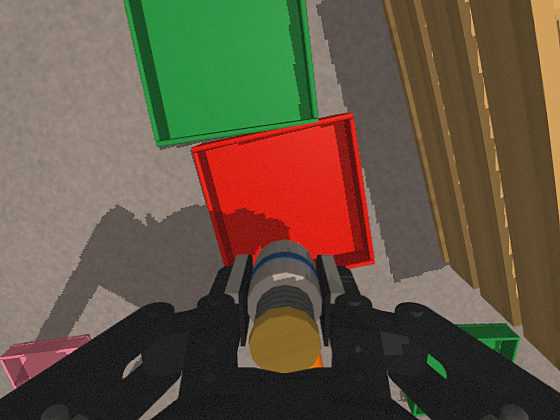

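```bash
python3 - <<'E'
from h import *
w=load('w32')
a,b,c=[onz(w,*p,30) for p in [(194,148),(353,115),(373,263)]]
print(a,b,c,np.linalg.norm(a-b),np.linalg.norm(b-c),'center',(a+c)/2)
E
```

```text
[ 527.0074719  -304.22937311   30.        ] [ 525.88856353 -420.53977318   30.        ] [ 409.86960822 -418.77993271   30.        ] 116.31578190557407 116.03230166907817 center [ 468.43854006 -361.50465291   30.        ]
```

Emit:
{"op": "play_rows", "data": {"series": [[[0.004,-0.006,-0.1,0,0,0,1],[0.004,-0.006,-0.2,0,0,0,1],[0.004,-0.006,-0.27,0,0,0,1],[0.004,-0.006,-0.3,0,0,0,1],[0.004,-0.006,-0.31,0,0,0,1],[0.004,-0.006,-0.31,0,0,0,1],[0.004,-0.006,-0.31,0,0,0,1]]]}}

```text
time_s: 36.95
position: [468.7, -362.0, -18.1]
tcp_rot: [1.362, 1.098, -1.361]
force: [-0.3, 2.3, 6.4]
gripper_width: 0.342
```

Emit:
{"op": "play_rows", "data": {"series": [[[0,0,-0.004,0,0,0,1],[0,0,-0.006,0,0,0,1],[0,0,-0.006,0,0,0,1]]]}}

```text
time_s: 37.33
position: [468.7, -361.9, -18.2]
tcp_rot: [1.362, 1.1, -1.361]
force: [-5.5, 6.5, 20.8]
gripper_width: 0.338
```

```bash
python3 - <<'E'
from h import *
st=robot.state();w=snap('wrist','w33');print(st['time_s'],st['position'],st['force'],st['gripper_width']);s=snap('scene','s33');crop(s,150,130,270,230,6,'s33d')
E
```

```text
37.325 [ 468.67359875 -361.94999819  -18.2421332 ] [-5.54622927  6.490405   20.75070539] 0.3383769391154438
```

View pics/s33d.png

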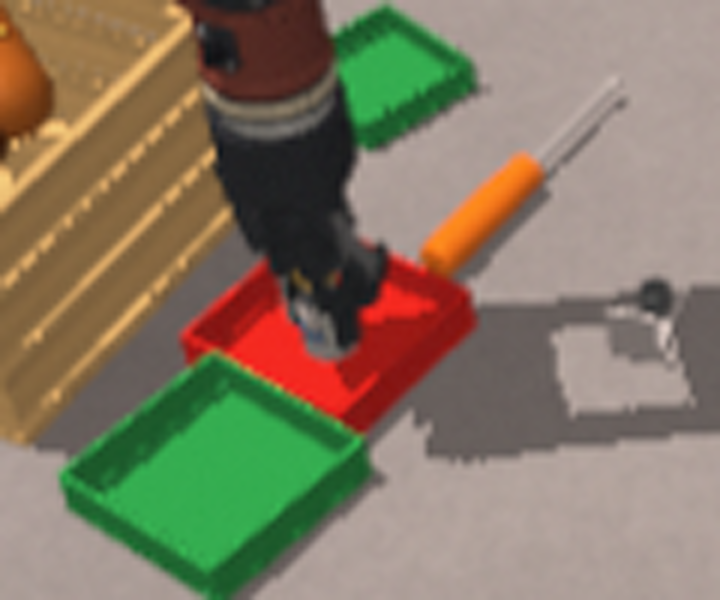

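Emit:
{"op": "play_rows", "data": {"series": [[[0,0,0.006,0,0,0,1],[0,0,0.006,0,0,0,1],[0,0,0.006,0,0,0,0.3],[0,0,0.006,0,0,0,0.2],[0,0,0.006,0,0,0,0.1],[0,0,0.006,0,0,0,0],[0,0,0.006,0,0,0,0]]]}}

```text
time_s: 38.3
position: [466.7, -360.7, -20.9]
tcp_rot: [1.362, 1.103, -1.363]
force: [0.2, 0.5, 0.4]
gripper_width: 0.501
```

```bash
python3 - <<'E'
from h import *
st=robot.state();w=snap('wrist','w34');print(st['time_s'],st['position'],st['force'],st['gripper_width'])
E
```

```text
38.3 [ 466.65389909 -360.6754012   -20.94019968] [0.20543354 0.45562963 0.40529471] 0.5014686426536094
```

View pics/w34.png

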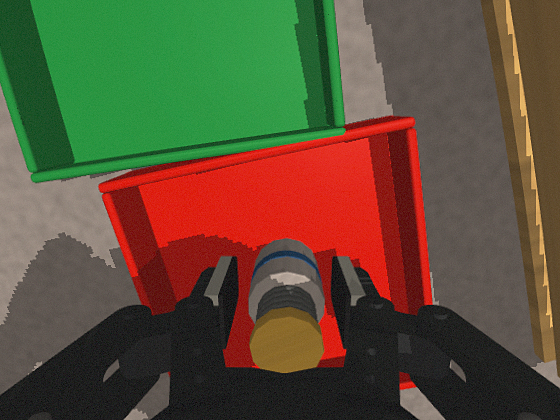

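Spring stands in the red tray, jaws clear on both sides. Retreat upward.

Emit:
{"op": "play_rows", "data": {"series": [[[0,0,0.03,0,0,0,0],[0,0,0.1,0,0,0,0],[0,0,0.2,0,0,0,0],[0,0,0.33,0,0,0,0],[0,0,0.46,0,0,0,0],[0,0,0.5,0,0,0,0],[0,0,0.5,0,0,0,0],[0,0,0.5,0,0,0,0],[0,0,0.5,0,0,0,0]]]}}

```text
time_s: 39.48
position: [465.6, -359.6, 176.6]
tcp_rot: [1.363, 1.107, -1.364]
force: [-0.7, -0.3, -0.8]
gripper_width: 0.503
```

```bash
python3 - <<'E'
from h import *
st=robot.state();w=snap('wrist','w35');print(st['time_s'],st['position'],st['force'],st['gripper_width']);snap('scene','s35')
E
```

```text
39.475 [ 465.56552544 -359.57202048  176.55796922] [-0.69193862 -0.30984525 -0.83797098] 0.5027824641649672
```

View pics/w35.png

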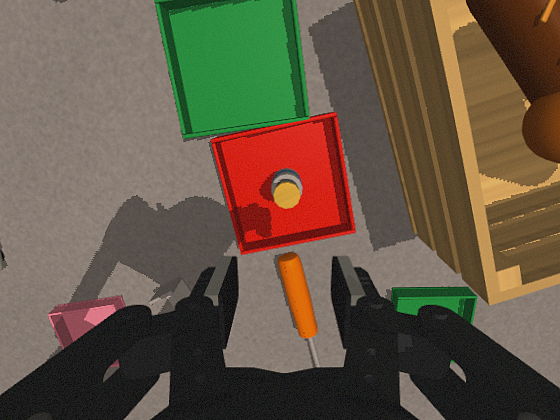

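View pics/s35.png

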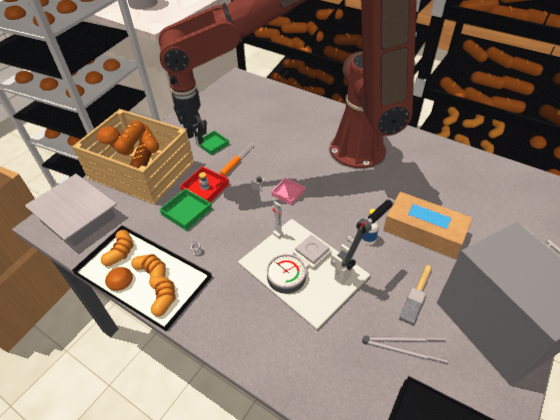

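Spring upright in the middle of the red tray (wrist pixel 287,190), press arm up, everything else unmoved.

```bash
python3 -c "
from bench import robot
print(robot.close_job())"
```

```text
the job is handed in; nothing more can be done
None
```

I tested the blue-banded spring and set it in the red tray, because the dial's red maximum hand stopped at about 9.0 N, well short of 12 N. The job is handed in; it took about 39.5 s of the 72 s.

- **Test:** I stood the spring in the seat, then lowered the press arm by its handle until the pointer tip was level with the mark in the wrist view. I held it there for about 2 s with no visible drift, then raised the arm to its open stop.
- **Dial:** The unloaded black hand read about 1.35 N, matching the spring's own weight, so the 9.0 N reading looks sound.
- **Last checks:** The final pictures show the spring upright in the middle of the red tray and the arm up. The trays, the tester and the other things on the bench look undisturbed.

Some things did not go as planned:

- **Finger tips:** They stand about 30–36 mm behind the reported tool point. My first grip on the spring was therefore on the coil and cap, not the band. My first try at the handle closed just above the sleeve without moving it. I corrected for this afterwards.
- **Plate loaded briefly:** Re-gripping the spring in the seat pushed the plate to about 4 N for a moment, so the plate was not loaded only by the press arm. The red hand did not move.
- **Tray contact:** Setting the spring down pressed the tray floor at about 21 N before I backed off and released it.
- **Arm angle:** The arm started at about 1.56 rad, below its open stop, so it now stands higher than I found it.

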